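Hook the loose lamp-arm spring onto its anchor post

TASK

One of the two springs on the lamp-arm bracket has come off its anchor post. With the square-gripped spring puller from the tool block, and without touching the spring's wire end link with the gripper, stretch that spring and hook the long opening of its end link over the post, down under the post's head, like the fitted spring beside it. Then stand the puller upright back in its hole in the tool block.

Things in the scene. Friction and masses are not known exactly. Their poses are not given: they have to be found in the camera images.
- puller_grip (a point): Centre of the spring puller's dark-wood grip, the only square grip in the tool block: 24 x 24 mm, 56 mm tall (28 above and below this point), z up the tool, x and y square to the flats. Below it a neck 12 mm thick and 12 mm long, then a steel collar and a pulling pin, all on one axis (see puller_collar). Loose, about 0.12 kg, starts standing in one of the three holes of the block.
- puller_collar (a point): Centre of the underside of the puller's collar, 46 mm below puller_grip. The collar is 28 mm in diameter and 6 mm thick; it presses the link down and rests on the tool block. The pulling pin, 8 mm in diameter, reaches 13 mm down from here.
- tool_block: Fixed wooden block 210 x 70 x 30 mm, origin at the centre of its underside, x along its length. Three holes 22 mm in diameter and 22 mm deep in its top, at x = -70, 0 and +70 mm, y = 0. The other two hold an awl (pear-shaped handle) and a nut driver (thin round handle), both about 65 mm tall above the block; the puller stands 74 mm.
- link: Wire end link of the loose spring: steel wire 5 mm thick, 36 mm wide overall, 68 mm above the bench at the start. Origin at the centre of its pull eye, mid-wire; x the way to stretch, away from the spring's root 148 mm behind; z up. Eye: short end opening, x -14 to +13 mm, 26 mm wide, its far end narrowed so that it centres the pin at x = +9.5. Long opening for the post: see long_opening.
- long_opening (a point): Centre of the link's long opening, at x = -35 mm on the link: 31 mm long (x -50 to -20), 26 mm wide; a 5 mm cross wire parts it from the eye. The spring stretches up to 85 mm along x, pulling 0.6 N + 0.12 N/mm. It bends down and springs back (about 1 N for 25 mm at the eye), but not sideways. Hooked, the cross wire bears on the neck's far side under the head.
- post (a point): Centre of the top of the loose spring's anchor post, fixed and upright, 52 mm above the bench. Head 14 mm wide, 6 mm thick; neck 8 mm wide below it; bracket plate 40 mm below this point. x as the link's. At the start the eye lies at x = -11.5 and z = +16 mm from here; hooked, at x = +23 and z -10 to -18 mm. The fitted spring and its post lie at y = -64 mm.
Not all that is in view belongs to the job. Of the things that look like the tool_block, the smaller one is meant.

How it is judged (in metres and radians):
On the way, in this order (a step that is already met when the one before it is completed fails the run):
1. the spring is stretched by the puller: the link's eye at least 22 mm beyond the post's axis, with the puller bearing on the link (x of link in the frame of post above 0.022 m and contact force between puller and link above 1 N), for 0.1 s.
2. the link is hooked on the post under its head, and the puller is clear of it (x of link in the frame of post between 0.015 and 0.032 m and y of link in the frame of post between -0.01 and 0.01 m and z of link in the frame of post below -0.005 m and contact force between puller and link below 0.2 N), for 0.3 s.
At the end, for the whole second after the job is handed in: Link at rest, hooked: eye centre 15 to 32 mm beyond the post axis, within 10 mm sideways, at least 5 mm below the head's top. Puller at rest in a hole of the block: within 15 mm of the row's line and 85 mm of its middle, upright within 10 degrees, collar within 7 mm of the block's top (x of link in the frame of post between 0.015 and 0.032 m and y of link in the frame of post between -0.01 and 0.01 m and z of link in the frame of post below -0.005 m and linear speed of each of link, puller below 0.02 m/s and x of puller_grip in the frame of tool_block between -0.085 and 0.085 m and y of puller_grip in the frame of tool_block between -0.015 and 0.015 m and height (world z) of puller_grip below 0.083 m and angle between puller_grip's own z axis and vertical below 0.18 rad); the robot touches nothing.
It fails at once if the gripper or arm touches the spring's end link (contact force between any of the fingers, the arm and link above 0.5 N).
It also fails if it takes over 50 s, if anything falls off the work surface, if the arm or the gripper's body presses on something with over 40 N, if the wrist force passes 120 N, or if a joint passes its speed limit or range.

ROBOT

A 7-joint arm with a two-finger parallel gripper is mounted at the origin on the work surface. World frame = base frame: x ahead of the robot, y to its left, z up, the work surface at z = 0. Lengths are in mm, angles in rad, forces in N, time in s.
With the tool pointing down it reaches from about 400 to 850 mm from the base axis. Payload 10.4 kg.
Tool frame: the origin (TCP) lies midway between the tips of the shut fingers; the grasp point (between the pads) lies 19 mm behind it; z points along the fingers, y is the direction in which the jaws open and shut (so a half turn about z gives the same grasp; the last joint's range is limited). The gripper opens to 87 mm and grips with 3 to 60 N. Pads are 19 mm wide; open, the fingers measure 117 mm over their backs; the gripper's body (75 mm by 190 mm) begins 51 mm behind the grasp point.
Start: joints at [1.288, 0.332, -0.065, 1.46, 0.022, 1.35, -0.088], TCP at [160.576, -604.043, 222.576] pointing down, gripper open.
Joint ranges: [-2.6, 2.6], [-0.5, 2.12], [-1.47, 1.34], [0.16, 2.42], [-1.27, 4.41], [0.06, 2.06], [-2.6, 2.6]. Speed limits (rad/s): [2.22, 2.22, 2.79, 2.79, 3.14, 3.14, 3.14].

INTERFACE

Orientations are given as a unit quaternion [x, y, z, w].
In Python, from bench import ctrl, cams gives the robot as it stands.
- The arm moves only by the shell command python3 -m creep 'ROWS' [FORCE]. ROWS is JSON, a list of rows, each an object of numbers: "wx", "wy", "wz": the turn, a rotation vector about the tool's x, y, z in rad; "dx", "dy", "dz": the shift along the tool's x, y, z in cm; "gripper": the gripper command: -1 is fully open, 1 is shut, values between are in proportion. A call has exactly 8 rows; each row shifts and turns the commanded pose from where the row before left it, along the tool's axes as they then stand; what a row does not reach is not made up. A row lasts 1/12 s, in which the tool goes at most 41.7 mm and 7.16 degrees, less where a joint would pass 70% of its speed; a pose out of reach is approached as far as the arm can. A call is refused whole if a number of a shift passes 4.17 or a number of a turn 0.125, either way. A call with a gripper value outside its range is refused whole. The fingers move at their own pace and stop on an object; FORCE is the grip in N (left out, the last holds). Time passes only in rows, so rows that do not move let the fingers close, or fill a call up. It gives the time, the measured TCP pose, the force and the opening at its end, in the units of the state.
- ctrl.get_obs(): the state, without advancing time (a new reading comes with each control period).
- cams.camera(name): name is "side" or "top" or "wrist"; returns (picture, depth): 400x640x3 uint8, blue, green, red; 400x640 float32, mm along the optical axis (not along the pixel's ray), 0 where there is no reading.
- cams.camera_params(name): a dict with "fov_y" (degrees; the focal length in pixels is half the picture's height over the tangent of half this angle, whatever the lens; pixels are square), "cx", "cy" (the principal point, pixels), "position" and "orientation" of the camera in the world. Camera axes: x right, y up, looking along -z (the intrinsics and any distortion apply to the point x, -y, -z); pixel columns grow to the right and rows downward; lengths in mm; the calibration is good to about 2 mm. A picture is of the moment at which its call begins: read the wrist's pose just before it. camera_params takes no time and is no camera call; for the wrist camera it gives the pose at the moment of the call.
- ctrl.close_job(): hands the job in, once; it reports no verdict.
Trained networks look in the newest picture that a camera, given by its name, has taken for a name from the list of things; names that differ only in an ending like _2 or _b are one class to them, and where a whole thing is asked for, a point or a joint stands for the part that bears it (a point fixed in the world has none). Each returns a list of dicts, best first, with "conf" (0 to 1); they miss things now and then, are a little off and sometimes report something else, mostly with a low value. They report only what shows in the picture. A call takes as long as a camera call. They do not tell look-alikes from the thing itself.
- cams.look_for(camera, thing): "rect" ([left, top, right, bottom] in pixels, round what is visible of it).
- cams.spot_point(camera, thing): "position" ([column, row] in pixels: a listed point, or the origin of a listed thing).
The state is a dict: "clock": time; "joints": joint angles; "qvel": joint speeds; "joint_efforts": joint torques, N m; "ee_pos": TCP position; "orientation": TCP orientation; "force": force on the tool from outside, world axes, zero at the start; "moment": the same for the moment, N m; "gripper_width": finger opening in mm.
Only numpy, scipy, OpenCV 4.12 (cv2) and the standard library are available. Lean on these libraries where they do the work, as an engineer would, in place of code of your own. Each camera call takes 0.05 s, during which the arm holds its last target.

## Working session

There is one attempt and no reset: what is moved stays moved. The work goes in short steps, Python scripts to look and compute and a shell command to move; the robot and the scene stay as the last step left them, time stands still between calls to the robot, and variables do not carry over. Pictures are saved under pics/ and viewed, and the job is handed in when it is done.

```bash
ls; mkdir -p pics
python3 - <<'E'
from bench import ctrl,cams
import cv2
print(ctrl.get_obs())
for c in ["side","top","wrist"]:
    p=cams.camera_params(c);print(c,p)
    im,d=cams.camera(c);cv2.imwrite(f"pics/{c}0.png",im)
    for t in ["puller_grip","tool_block","link","post","long_opening","puller_collar"]:
        r=cams.spot_point(c,t);print(t,[(round(x['conf'],2),[round(v) for v in x['position']]) for x in r][:3])
E
```

```text
pics
{'clock': 0.0, 'joints': array([ 1.28838703,  0.33287422, -0.06470296,  1.46097882,  0.02157717,
        1.34989293, -0.08846632]), 'qvel': array([-1.53980136e-03,  9.66284922e-05, -9.45779920e-05, -3.95694841e-04,
       -1.78142158e-04,  6.05206540e-04,  7.55073597e-04]), 'joint_efforts': array([ 1.56624837e-04, -6.23255396e+01,  2.49257876e-02, -3.89893126e+01,
       -6.12495979e-02,  3.98862711e-02,  8.93027459e-05]), 'ee_pos': array([ 160.4589431 , -603.63320379,  221.73457273]), 'orientation': array([ 9.91570537e-01,  1.29565957e-01, -1.17093358e-04, -7.19967154e-04]), 'force': array([ 0.82047563,  0.15533742, -0.09966981]), 'moment': array([-0.00804802, -0.02908411, -0.01314871]), 'gripper_width': 87.10543341591364}
side {'fov_y': 46.91003011011313, 'cx': 313.5325778151991, 'cy': 201.08170049953958, 'position': array([190.40156513, 843.96027532, 623.61321284]), 'orientation': array([-0.04466415,  0.4871935 ,  0.86589313, -0.10429136])}
puller_grip [(0.74, [238, 160]), (0.61, [226, 238])]
tool_block [(0.97, [397, 179]), (0.58, [265, 184])]
link [(0.75, [243, 236])]
post [
[... 198 characters left out ...]
00341872194, 'position': array([253.21711137, -60.38350697, 907.94272701]), 'orientation': array([-0.0689291 ,  0.0646865 ,  0.71031539, -0.69750733])}
puller_grip [(0.57, [388, 102])]
tool_block [(0.91, [386, 144]), (0.88, [455, 305])]
link [(0.77, [230, 163])]
post [(0.61, [232, 174]), (0.22, [387, 143])]
long_opening [(0.53, [228, 154])]
puller_collar [(0.87, [386, 110])]
wrist {'fov_y': 64.04753750959979, 'cx': 323.79765332066546, 'cy': 197.27375781542122, 'position': array([ 237.61061515, -584.26141488,  384.57094059]), 'orientation': array([-0.11564428,  0.08889351, -0.60318087,  0.7841538 ])}
puller_grip []
tool_block [(0.93, [87, 70])]
link []
post []
long_opening []
puller_collar []
```

View pics/top0.png

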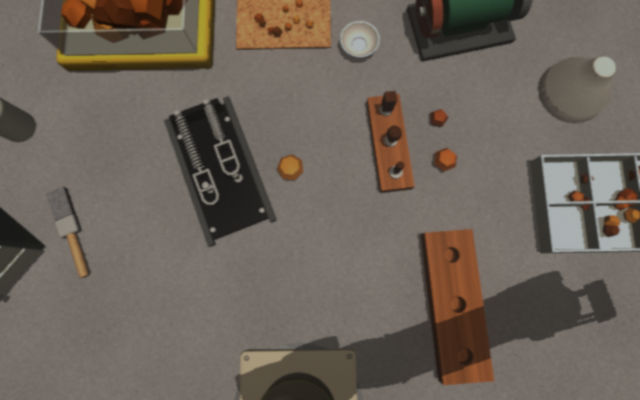

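View pics/side0.png

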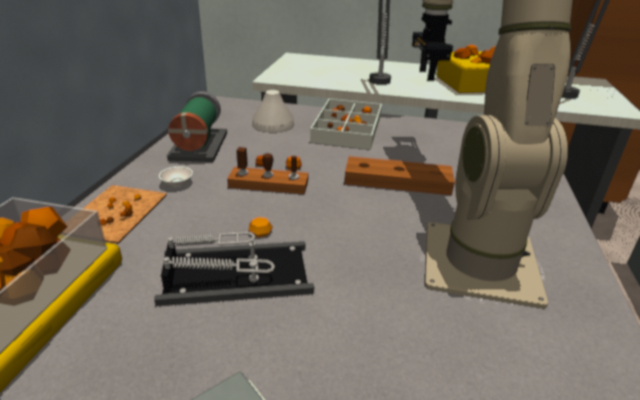

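View pics/wrist0.png

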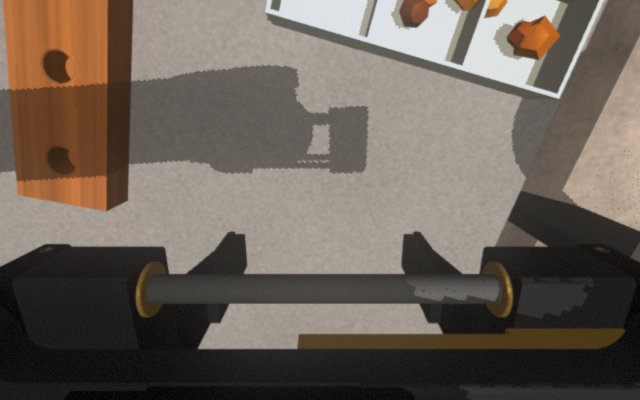

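The top view shows the small block at (390,143), with the square dark grip in its upper hole at (388,102). In the bracket, the left link at (206,188) is hooked. The right one at (228,158) is loose and ends near its post at (238,178). Next I'll measure them with depth.

```bash
cat > h.py <<'E'
from bench import ctrl,cams
import cv2,numpy as np
from scipy.spatial.transform import Rotation as R
def ray(c,px,p=None):
    p=p or cams.camera_params(c)
    f=200/np.tan(np.radians(p['fov_y']/2))
    v=np.array([(px[0]-p['cx'])/f,-(px[1]-p['cy'])/f,-1.])
    return np.array(p['position']),R.from_quat(p['orientation']).apply(v)
def atz(c,px,z,p=None):
    o,v=ray(c,px,p); return o+v*(z-o[2])/v[2]
def cloud(c,d,p=None):
    p=p or cams.camera_params(c)
    f=200/np.tan(np.radians(p['fov_y']/2))
    u,v=np.meshgrid(np.arange(640),np.arange(400))
    w=np.stack([(u-p['cx'])/f*d,-(v-p['cy'])/f*d,-d],-1)
    return R.from_quat(p['orientation']).apply(w.reshape(-1,3)).reshape(400,640,3)+p['position']
def proj(c,X,p=None):
    p=p or cams.camera_params(c)
    f=200/np.tan(np.radians(p['fov_y']/2))
    q=R.from_quat(p['orientation']).inv().apply(np.atleast_2d(X)-p['position'])
    return np.stack([p['cx']-f*q[:,0]/q[:,2],p['cy']+f*q[:,1]/q[:,2]],-1)
def near2(c,a,b): pass
def tri(obs):
    A=np.zeros((3,3));B=np.zeros(3)
    for o,v in obs:
        v=v/np.linalg.norm(v);P=np.eye(3)-np.outer(v,v);A+=P;B+=P@o
    return np.linalg.solve(A,B)
E
python3 - <<'E'
from h import *
im,d=cams.camera("top");W=cloud("top",d)
cv2.imwrite("pics/topA.png",cv2.resize(im[85:260,150:290],None,fx=4,fy=4,interpolation=cv2.INTER_CUBIC)[:600])
cv2.imwrite("pics/topB.png",cv2.resize(im[80:200,350:480],None,fx=5,fy=5,interpolation=cv2.INTER_CUBIC))
for px in [(290,60),(300,220),(400,350),(330,120)]: print(px,W[px[1],px[0]].round(1))
sel=(W[...,2]>24)&(W[...,2]<36);sel[:, :350]=0;sel[:,440:]=0;sel[200:]=0;sel[:85]=0
P=W[sel];print(len(P),P[:,2].mean())
r=cv2.minAreaRect(P[:,:2].astype(np.float32));print(r)
for t in ["side","top"]:
  pass
im,ds=cams.camera("side")
cv2.imwrite("pics/sideA.png",cv2.resize(im[135:310,145:325],None,fx=4,fy=4,interpolation=cv2.INTER_CUBIC)[:600])
# loose region heights
np.set_printoptions(linewidth=250,suppress=True)
print(W[135:190:2,212:250:2,2].round(0).astype(int))
E
```

```text
(290, 60) [749.   13.6   4.7]
(300, 220) [379.3  -6.2  -2.3]
(400, 350) [ 110.6 -206.3    2.9]
(330, 120) [ 6.036e+02 -7.530e+01  2.000e-01]
2571 30.229637168208615
((547.149169921875, -242.52490234375), (210.9643096923828, 152.6973876953125), 5.894181728363037)
[[ 13  74  79  76  72  66  10  11  12  12  16  10  16  19  18  16   1   0   0]
 [ 13  72  71  75  66  65  12  12  13  12  12  13  14  14  19  20   6  -2   2]
 [ 13  11  12  66  66  66  13  14  13  10  10  11  11  21  19  19  17  -1  -1]
 [ 11  13  11  11  71  14  70  69  71  12  11   8  14  12  19  20  18   0   1]
 [ 16  13  12  70  68  68  70  12  15  68  10  12  12  13  21  18  18  14  -1]
 [ 12  70  71  71  13  11  11  13  11  68  12 908  15  11  16  16  19  20   2]
 [ 14  69  13  10  13  12  15  13  11  70  70  12  12  11  12  20  19  17  -1]
 [ 15  13  75  10  13  14  11  12  12  13  71  13  13  14  11  19  21  21  17]
 [ 13  14  69  12  12  14  10  10  12  13  69  14  10  13  12  10  18  18  21]
 [ 13  12  70  70  12  10  11  14  10  14  70  70  11  12  11  10  18  19  19]
 [  9  12  13  71  15  12  12  13  10  12  11  
[... 675 characters left out ...]
12  15  15  14  12  73  72  67  69  68  53  11   8  15  11  10   9]
 [ 13  12  16  12  15  14  14  13  10  10  51  52  53  16  15   9  14  10  11]
 [ 16  12   8  13  12  11  10  12  13  11   9  19  33  24  18  13  16  13  10]
 [ 48  12  13  12  16  12  12  10  10  14  13  17  18  18  19  14  10  15  11]
 [ 46  13   9  12  13  12  13  11  15  12  12  16  14  17  11  13  12  17  13]
 [ 47  14  13  12  14  11  11  13  13  13  13  12  11  11  13  13  14  11  16]
 [ 46  47  10  12  13  14  13  12  12  11  10  13  12  13  14  11  10  11  10]
 [ 46  47  12  12  10  13  11  12  14  12  12  14  12  15  11  13  13  13  13]
 [ 15  48  45  18  13  12  15  14  16  11  11  13  13  12  14  13   9  12  11]]
```

View pics/topA.png

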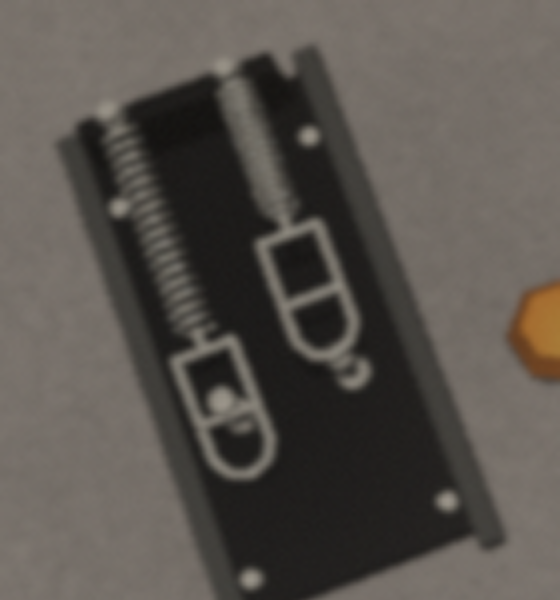

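View pics/topB.png

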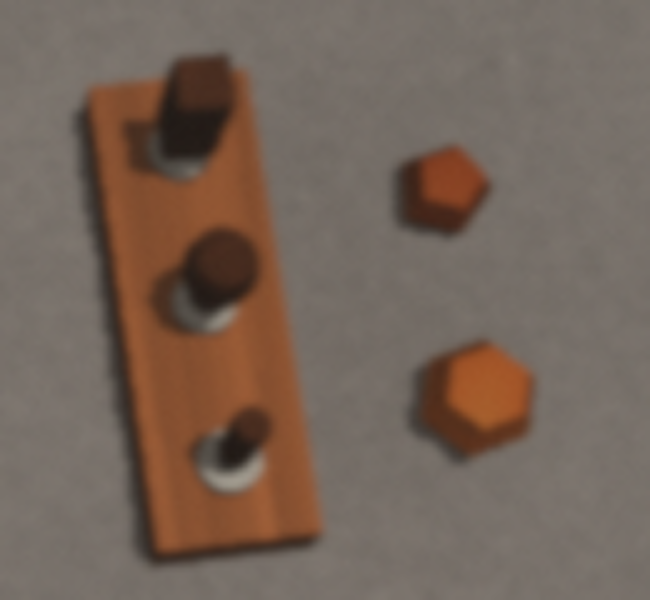

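View pics/sideA.png

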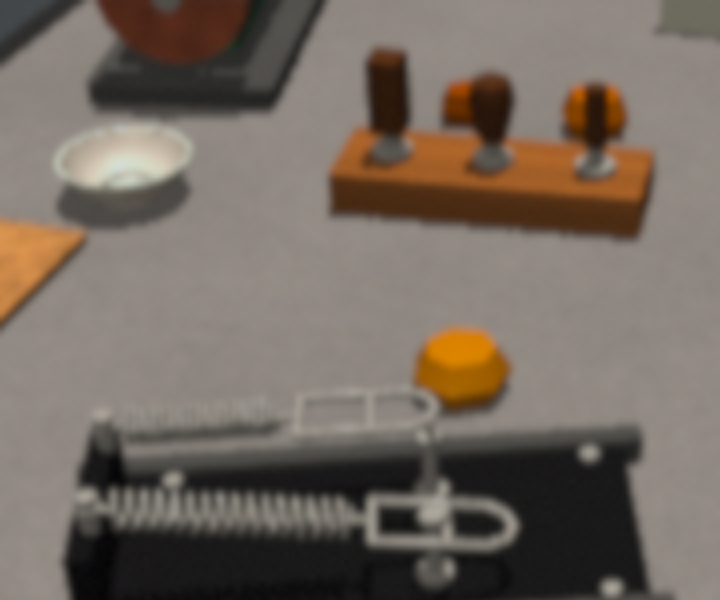

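In the crop, the square grip top is at about (391,96). The loose link's eye is at about (231,164) and the post head at about (237,178). Now the numbers.

Run:
```python
from h import *
im,d=cams.camera("top");W=cloud("top",d)
s=W[85:115,375:405];m=(s[...,2]>96)&(s[...,2]<110);P=s[m];print("grip top",len(P),P.mean(0),cv2.minAreaRect(P[:,:2].astype(np.float32)))
sel=(W[...,2]>25)&(W[...,2]<36);sel[:, :355]=0;sel[:,420:]=0;sel[200:]=0;sel[:85]=0
n,l,st,ce=cv2.connectedComponentsWithStats(sel.astype(np.uint8));k=1+np.argmax(st[1:,4])
r=cv2.minAreaRect(W[l==k][:,:2].astype(np.float32));print("block",r)
# bracket: link pts z 62..76
s=W[130:185,205:250].reshape(-1,3);
P=s[(s[:,2]>63)&(s[:,2]<78)];print("link",P[:,2].mean(),cv2.minAreaRect(P[:,:2].astype(np.float32)))
P=s[(s[:,2]>49)&(s[:,2]<56)];print("post",len(P),P.mean(0))
# bracket rails
sel=(W[...,2]>8)&(W[...,2]<30);sel[:,:150]=0;sel[:,285:]=0;sel[:80]=0;sel[255:]=0
n,l,st,ce=cv2.connectedComponentsWithStats(sel.astype(np.uint8));k=1+np.argmax(st[1:,4]);print("bracket",cv2.minAreaRect(W[l==k][:,:2].astype(np.float32)))
o=lambda x,y:(150+x/4,85+y/4)
for n,px,z in [("head",(237.8,178.2),52),("loose root",o(226,70),68),("fit root",o(108,112),68),("fit head",o(222,400),52),("endlink far",o(322,358),68)]: print(n,atz("top",px,z))
o=ctrl.get_obs();print(R.from_quat(o['orientation']).as_matrix().round(3))
```

```text
grip top 146 [ 610.25838803 -194.05236242  103.31987162] ((612.3116455078125, -194.2587890625), (24.672780990600586, 24.278072357177734), 5.441314697265625)
block ((542.578125, -201.75677490234375), (210.18414306640625, 70.91498565673828), 5.883200645446777)
link 70.97738337903384 ((513.6868286132812, 143.30416870117188), (103.97061920166016, 35.9957160949707), 20.977750778198242)
post 59 [468.60905068 160.18827393  51.78524964]
bracket ((492.18475341796875, 169.5521240234375), (300.48712158203125, 152.9761962890625), 20.902610778808594)
head [460.97684632 118.11150797  52.        ]
loose root [621.36683176 183.72516894  68.        ]
fit root [599.33168426 244.60813164  68.        ]
fit head [447.89467073 184.32019912  52.        ]
endlink far [465.0826243 129.7406786  68.       ]
[[ 0.966  0.257  0.   ]
 [ 0.257 -0.966 -0.   ]
 [ 0.     0.    -1.   ]]
```

```bash
python3 -m creep '[{"wz":0.079,"gripper":-1},{"wz":0.078,"gripper":-1},{"dx":3.2,"dy":-2.35,"gripper":-1},{"dx":3.2,"dy":-2.35,"gripper":-1},{"dx":3.2,"dy":-2.35,"gripper":-1},{"dx":3.2,"dy":-2.35,"gripper":-1},{"dx":3.2,"dy":-2.35,"gripper":-1},{"dx":3.2,"dy":-2.35,"gripper":-1}]' 40; python3 -m creep '[{"dx":3.2,"dy":-2.35,"gripper":-1},{"dx":3.2,"dy":-2.35,"gripper":-1},{"dx":3.2,"dy":-2.35,"gripper":-1},{"dx":3.2,"dy":-2.35,"gripper":-1},{"dx":3.2,"dy":-2.35,"gripper":-1},{"dx":3.2,"dy":-2.35,"gripper":-1},{"gripper":-1},{"gripper":-1}]'
cat >> h.py <<'E'
def totool(t,z=None):
    """world target TCP -> tool shift in cm at measured pose"""
    o=ctrl.get_obs();M=R.from_quat(o['orientation'])
    return (M.inv().apply(np.array(t)-o['ee_pos'])/10).round(2)
def status():
    o=ctrl.get_obs();M=R.from_quat(o['orientation']).as_matrix()
    print('t',round(o['clock'],2),'tcp',o['ee_pos'].round(1),'yawx',np.degrees(np.arctan2(M[1,0],M[0,0])).round(2),'zax',M[:,2].round(3),'F',o['force'].round(1),'w',round(o['gripper_width'],1))
E
python3 - <<'E'
from h import *
status();p=cams.camera_params("wrist")
im,d=cams.camera("wrist");cv2.imwrite("pics/w1.png",im);W=cloud("wrist",d,p)
np.save("w1.npy",W)
for t in ["puller_grip","tool_block","puller_collar"]: print(t,[(round(x['conf'],2),[round(v) for v in x['position']]) for x in cams.spot_point("wrist",t)][:3])
m=(W[...,2]>98)&(W[...,2]<108)&(W[...,0]>580)&(W[...,0]<650)&(abs(W[...,1]+194)<40);P=W[m];print(len(P),P.mean(0) if len(P) else 0,cv2.minAreaRect(P[:,:2].astype(np.float32)) if len(P) else 0)
print(totool([612,-194,222]))
E
```

```text
t 1.2 tcp [ 160.6 -604.1  222.6] yawx 14.88 zax [ 0. -0. -1.] F [-0.2  0.3 -1.1] w 86.8
puller_grip []
tool_block [(0.55, [88, 66])]
puller_collar []
0 0 0
[ 5.416e+01 -2.803e+01  5.000e-02]$[0]: bad value
$[0]: bad value
```

View pics/w1.png

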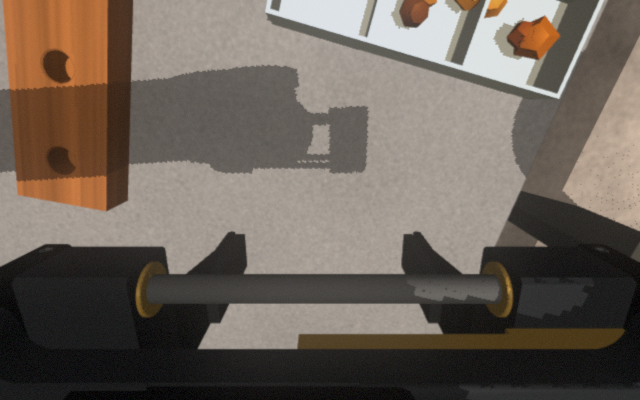

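The view hasn't changed: the arm didn't move because the call was refused. The rows probably need every key.

```bash
python3 -m creep '[{"wx":0,"wy":0,"wz":0.079,"dx":0,"dy":0,"dz":0,"gripper":-1},{"wx":0,"wy":0,"wz":0.078,"dx":0,"dy":0,"dz":0,"gripper":-1},{"wx":0,"wy":0,"wz":0,"dx":3.2,"dy":-2.35,"dz":0,"gripper":-1},{"wx":0,"wy":0,"wz":0,"dx":3.2,"dy":-2.35,"dz":0,"gripper":-1},{"wx":0,"wy":0,"wz":0,"dx":3.2,"dy":-2.35,"dz":0,"gripper":-1},{"wx":0,"wy":0,"wz":0,"dx":3.2,"dy":-2.35,"dz":0,"gripper":-1},{"wx":0,"wy":0,"wz":0,"dx":3.2,"dy":-2.35,"dz":0,"gripper":-1},{"wx":0,"wy":0,"wz":0,"dx":3.2,"dy":-2.35,"dz":0,"gripper":-1}]' 40
```

```text
clock: 2.07
ee_pos: [338.3, -442.6, 222.9]
orientation: [0.999, 0.051, 0.0, 0.0]
force: [0.2, -0.5, 0.3]
gripper_width: 86.9
```

```bash
python3 -m creep '[{"wx":0,"wy":0,"wz":0,"dx":3.2,"dy":-2.35,"dz":0,"gripper":-1},{"wx":0,"wy":0,"wz":0,"dx":3.2,"dy":-2.35,"dz":0,"gripper":-1},{"wx":0,"wy":0,"wz":0,"dx":3.2,"dy":-2.35,"dz":0,"gripper":-1},{"wx":0,"wy":0,"wz":0,"dx":3.2,"dy":-2.35,"dz":0,"gripper":-1},{"wx":0,"wy":0,"wz":0,"dx":3.2,"dy":-2.35,"dz":0,"gripper":-1},{"wx":0,"wy":0,"wz":0,"dx":3.2,"dy":-2.35,"dz":0,"gripper":-1},{"wx":0,"wy":0,"wz":0,"dx":0,"dy":0,"dz":0,"gripper":-1},{"wx":0,"wy":0,"wz":0,"dx":0,"dy":0,"dz":0,"gripper":-1}]' 40
python3 - <<'E'
from h import *
status();p=cams.camera_params("wrist")
im,d=cams.camera("wrist");cv2.imwrite("pics/w2.png",im);W=cloud("wrist",d,p)
np.save("w2.npy",W)
for t in ["puller_grip","tool_block","puller_collar"]: print(t,[(round(x['conf'],2),[round(v) for v in x['position']]) for x in cams.spot_point("wrist",t)][:3])
m=(W[...,2]>98)&(W[...,2]<108)&(W[...,0]>580)&(W[...,0]<650)&(abs(W[...,1]+194)<40);P=W[m];print(len(P),P.mean(0) if len(P) else 0,cv2.minAreaRect(P[:,:2].astype(np.float32)) if len(P) else 0)
print(totool([612,-194,222]))
E
```

```text
clock: 2.73
ee_pos: [515.4, -281.4, 222.4]
orientation: [0.999, 0.054, 0.0, -0.0]
force: [-0.5, -0.3, 0.5]
gripper_width: 86.8
t 2.73 tcp [ 515.4 -281.4  222.4] yawx 6.18 zax [ 0.     0.001 -1.   ] F [-0.5 -0.3  0.5] w 86.8
puller_grip [(0.85, [242, 67])]
tool_block [(0.77, [260, 139]), (0.67, [252, 74])]
puller_collar [(0.86, [254, 71])]
918 [ 612.72240626 -196.61338228  103.34074331] ((612.7807006835938, -195.61846923828125), (23.993234634399414, 24.824281692504883), 4.505250453948975)
[10.8  -8.11  0.05]
```

View pics/w2.png

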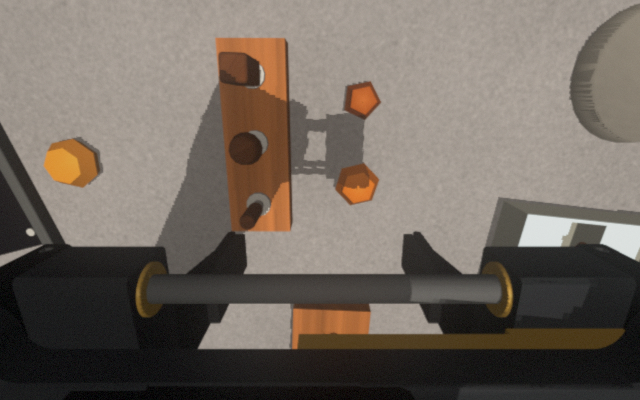

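The wrist view shows the square grip at (240,67) in the small block. Its top measures (612.7,-195.6,103), and the top camera agrees to within 2 mm. Next I'll move over it and descend.

```bash
python3 -m creep '[{"wx":0,"wy":0,"wz":0,"dx":2.7,"dy":-1.9,"dz":0,"gripper":-1},{"wx":0,"wy":0,"wz":0,"dx":2.7,"dy":-1.9,"dz":0,"gripper":-1},{"wx":0,"wy":0,"wz":0,"dx":2.7,"dy":-1.9,"dz":0,"gripper":-1},{"wx":0,"wy":0,"wz":0,"dx":2.7,"dy":-1.9,"dz":0,"gripper":-1},{"wx":0,"wy":0,"wz":0,"dx":0,"dy":0,"dz":3,"gripper":-1},{"wx":0,"wy":0,"wz":0,"dx":0,"dy":0,"dz":3,"gripper":-1},{"wx":0,"wy":0,"wz":0,"dx":0,"dy":0,"dz":0,"gripper":-1},{"wx":0,"wy":0,"wz":0,"dx":0,"dy":0,"dz":0,"gripper":-1}]' 40
python3 - <<'E'
from h import *
status();print(totool([612.5,-195,65]))
E
```

```text
clock: 3.6
ee_pos: [611.7, -198.7, 161.7]
orientation: [0.999, 0.05, -0.002, -0.0]
force: [0.0, 0.7, 0.9]
gripper_width: 86.6
t 3.6 tcp [ 611.7 -198.7  161.7] yawx 5.78 zax [-0.003  0.    -1.   ] F [0.  0.7 0.9] w 86.6
[ 0.14 -0.35  9.67]
```

```bash
python3 -m creep '[{"wx":0,"wy":0,"wz":0,"dx":0.1,"dy":-0.35,"dz":2.4,"gripper":-1},{"wx":0,"wy":0,"wz":0,"dx":0,"dy":0,"dz":2.4,"gripper":-1},{"wx":0,"wy":0,"wz":0,"dx":0,"dy":0,"dz":2.4,"gripper":-1},{"wx":0,"wy":0,"wz":0,"dx":0,"dy":0,"dz":2.4,"gripper":-1},{"wx":0,"wy":0,"wz":0,"dx":0,"dy":0,"dz":0,"gripper":-1},{"wx":0,"wy":0,"wz":0,"dx":0,"dy":0,"dz":0,"gripper":1},{"wx":0,"wy":0,"wz":0,"dx":0,"dy":0,"dz":0,"gripper":1},{"wx":0,"wy":0,"wz":0,"dx":0,"dy":0,"dz":0,"gripper":1}]' 40
python3 -m creep '[{"wx":0,"wy":0,"wz":0,"dx":0,"dy":0,"dz":0,"gripper":1},{"wx":0,"wy":0,"wz":0,"dx":0,"dy":0,"dz":0,"gripper":1},{"wx":0,"wy":0,"wz":0,"dx":0,"dy":0,"dz":0,"gripper":1},{"wx":0,"wy":0,"wz":0,"dx":0,"dy":0,"dz":0,"gripper":1},{"wx":0,"wy":0,"wz":0,"dx":0,"dy":0,"dz":0,"gripper":1},{"wx":0,"wy":0,"wz":0,"dx":0,"dy":0,"dz":0,"gripper":1},{"wx":0,"wy":0,"wz":0,"dx":0,"dy":0,"dz":0,"gripper":1},{"wx":0,"wy":0,"wz":0,"dx":0,"dy":0,"dz":0,"gripper":1}]' 40
python3 - <<'E'
from h import *
status()
E
```

```text
clock: 4.27
ee_pos: [615.3, -194.6, 69.4]
orientation: [0.999, 0.051, 0.002, 0.001]
force: [-0.1, -0.8, 0.5]
gripper_width: 74.5
clock: 4.93
ee_pos: [613.9, -193.9, 66.5]
orientation: [0.999, 0.051, -0.0, 0.0]
force: [0.5, -0.2, -0.4]
gripper_width: 23.8
t 4.93 tcp [ 613.9 -193.9   66.5] yawx 5.89 zax [-0. -0. -1.] F [ 0.5 -0.2 -0.4] w 23.8
```

Gripped at 23.8 mm. Next I'll lift and rotate so the jaws close along the pull direction. That means tool x at a yaw of about 111°, which keeps joint 7 near its middle.

```bash
python3 -m creep '[{"wx":0,"wy":0,"wz":0,"dx":0,"dy":0,"dz":-1,"gripper":1},{"wx":0,"wy":0,"wz":0,"dx":0,"dy":0,"dz":-2,"gripper":1},{"wx":0,"wy":0,"wz":-0.12,"dx":0,"dy":0,"dz":-2.5,"gripper":1},{"wx":0,"wy":0,"wz":-0.12,"dx":0,"dy":0,"dz":-2.5,"gripper":1},{"wx":0,"wy":0,"wz":-0.12,"dx":0,"dy":0,"dz":-2.5,"gripper":1},{"wx":0,"wy":0,"wz":-0.12,"dx":0,"dy":0,"dz":-2.0,"gripper":1},{"wx":0,"wy":0,"wz":-0.12,"dx":0,"dy":0,"dz":-0.5,"gripper":1},{"wx":0,"wy":0,"wz":-0.12,"dx":0,"dy":0,"dz":0,"gripper":1}]' 40
python3 -m creep '[{"wx":0,"wy":0,"wz":-0.12,"dx":0,"dy":0,"dz":0,"gripper":1},{"wx":0,"wy":0,"wz":-0.12,"dx":0,"dy":0,"dz":0,"gripper":1},{"wx":0,"wy":0,"wz":-0.12,"dx":0,"dy":0,"dz":0,"gripper":1},{"wx":0,"wy":0,"wz":-0.12,"dx":0,"dy":0,"dz":0,"gripper":1},{"wx":0,"wy":0,"wz":-0.12,"dx":0,"dy":0,"dz":0,"gripper":1},{"wx":0,"wy":0,"wz":-0.12,"dx":0,"dy":0,"dz":0,"gripper":1},{"wx":0,"wy":0,"wz":-0.12,"dx":0,"dy":0,"dz":0,"gripper":1},{"wx":0,"wy":0,"wz":-0.12,"dx":0,"dy":0,"dz":0,"gripper":1}]' 40
python3 - <<'E'
from h import *
status();o=ctrl.get_obs();print(o['joints'].round(2))
im,d=cams.camera("side");cv2.imwrite("pics/s2.png",im)
ax=np.array([np.cos(np.radians(110.9)),np.sin(np.radians(110.9))])
print(totool([483,50,190]))
E
```

```text
clock: 5.6
ee_pos: [614.9, -194.0, 199.9]
orientation: [0.915, 0.403, 0.001, 0.001]
force: [0.4, 0.4, -0.6]
gripper_width: 23.5
clock: 6.27
ee_pos: [613.8, -193.9, 197.2]
orientation: [0.626, 0.78, -0.0, 0.0]
force: [-0.6, -0.8, -0.5]
gripper_width: 23.6
t 6.27 tcp [ 613.8 -193.9  197.2] yawx 102.48 zax [ 0. -0. -1.] F [-0.6 -0.8 -0.5] w 23.6
[ 0.72  0.47 -0.67  1.41  0.29  1.36  0.26]
[26.72 -7.25  0.7 ]
```

View pics/s2.png

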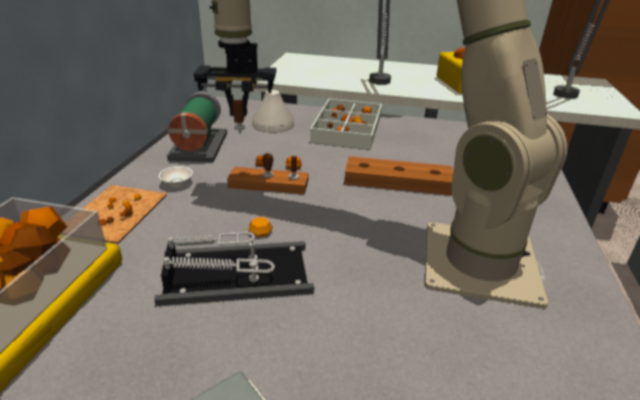

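The puller is held upright at (238,112). Next I'll bring the wrist camera over the loose link.

```bash
python3 -m creep '[{"wx":0,"wy":0,"wz":-0.074,"dx":0,"dy":0,"dz":0,"gripper":1},{"wx":0,"wy":0,"wz":-0.073,"dx":0,"dy":0,"dz":0,"gripper":1},{"wx":0,"wy":0,"wz":0,"dx":4,"dy":0,"dz":0,"gripper":1},{"wx":0,"wy":0,"wz":0,"dx":4,"dy":0,"dz":0,"gripper":1},{"wx":0,"wy":0,"wz":0,"dx":4,"dy":0,"dz":0,"gripper":1},{"wx":0,"wy":0,"wz":0,"dx":4,"dy":0,"dz":0,"gripper":1},{"wx":0,"wy":0,"wz":0,"dx":4,"dy":0,"dz":0,"gripper":1},{"wx":0,"wy":0,"wz":0,"dx":4,"dy":0,"dz":0,"gripper":1}]' 40
python3 -m creep '[{"wx":0,"wy":0,"wz":0,"dx":2,"dy":-0.5,"dz":0,"gripper":1},{"wx":0,"wy":0,"wz":0,"dx":0,"dy":0,"dz":0,"gripper":1},{"wx":0,"wy":0,"wz":0,"dx":0,"dy":0,"dz":0,"gripper":1},{"wx":0,"wy":0,"wz":0,"dx":0,"dy":0,"dz":0,"gripper":1},{"wx":0,"wy":0,"wz":0,"dx":0,"dy":0,"dz":0,"gripper":1},{"wx":0,"wy":0,"wz":0,"dx":0,"dy":0,"dz":0,"gripper":1},{"wx":0,"wy":0,"wz":0,"dx":0,"dy":0,"dz":0,"gripper":1},{"wx":0,"wy":0,"wz":0,"dx":0,"dy":0,"dz":0,"gripper":1}]' 40
python3 - <<'E'
from h import *
status();p=cams.camera_params("wrist")
im,d=cams.camera("wrist");cv2.imwrite("pics/w3.png",im);W=cloud("wrist",d,p);np.save("w3.npy",W)
import pickle;pickle.dump(p,open("w3.pkl","wb"))
for t in ["link","post","long_opening","puller_collar"]: print(t,[(round(x['conf'],2),[round(v) for v in x['position']]) for x in cams.spot_point("wrist",t)][:3])
E
```

```text
clock: 6.98
ee_pos: [528.6, 32.4, 197.1]
orientation: [0.571, 0.821, -0.0, 0.0]
force: [0.4, 0.7, -1.6]
gripper_width: 23.6
clock: 7.65
ee_pos: [518.0, 47.3, 196.4]
orientation: [0.57, 0.822, 0.0, -0.0]
force: [-0.3, 0.2, -0.1]
gripper_width: 23.7
t 7.65 tcp [518.   47.3 196.4] yawx 110.5 zax [-0.  0. -1.] F [-0.3  0.2 -0.1] w 23.7
link [(0.84, [317, 92])]
post [(0.49, [309, 91])]
long_opening []
puller_collar [(0.62, [324, 225])]
```

View pics/w3.png

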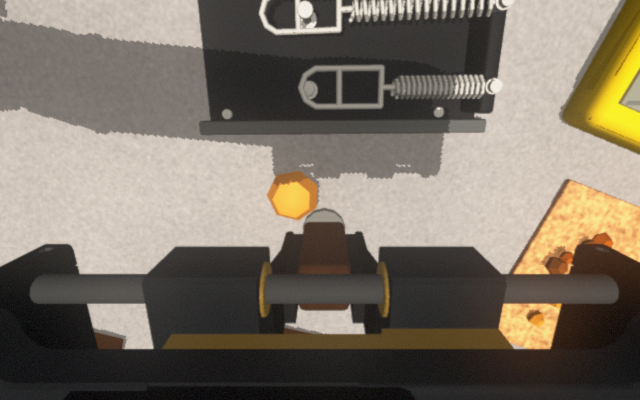

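The wrist view shows the loose link between (300,88) and (384,88), with its cross wire at x≈338 and the post head at (309,89). The fitted link is above it.

Run:
```python
from h import *
import pickle
im=cv2.imread("pics/w3.png");W=np.load("w3.npy");p=pickle.load(open("w3.pkl","rb"))
cv2.imwrite("pics/w3c.png",cv2.resize(im[55:120,285:395],None,fx=7,fy=7,interpolation=cv2.INTER_CUBIC))
s=W[55:120,285:392]
m=(s[...,2]>63)&(s[...,2]<76);P=s[m];print("link",len(P),np.median(P[:,2]),cv2.minAreaRect(P[:,:2].astype(np.float32)))
m2=(s[...,2]>46)&(s[...,2]<58);Q=s[m2];print("post",len(Q),np.median(Q,0))
a=np.radians(20.9);ex=-np.array([np.cos(a),np.sin(a)]);ey=np.array([-ex[1],ex[0]])
print("dir",ex,ey)
L=np.c_[P[:,:2]@ex,P[:,:2]@ey];print("along",np.percentile(L,[0,1,99,100],axis=0))
print(np.histogram(L[:,0],bins=40))
Qs=np.c_[Q[:,:2]@ex,Q[:,:2]@ey];print("post along",np.percentile(Qs,[0,3,50,97,100],axis=0))
# collar region
s=W[200:232,295:350].reshape(-1,3);print("near collar", s[(s[:,2]>140)&(s[:,2]<175)][::40].round(0), )
# bracket edges: plate dir from rail
sel=(W[...,2]>8)&(W[...,2]<26);sel[150:]=0;sel[:,:190]=0;sel[:,520:]=0
# straight fit of rail outer edge (z~20)
s=W[100:140,200:490]
```

```text
link 1596 69.86434437342427 ((503.51629638671875, 137.81861877441406), (80.52713012695312, 35.85243606567383), 20.480403900146484)
post 118 [473.6913257  126.55916676  51.80014694]
dir [-0.93420447 -0.356738  ] [ 0.356738   -0.93420447]
along [[-559.79371458   32.8767905 ]
 [-558.63479431   33.0919963 ]
 [-480.44662324   68.73859419]
 [-479.28013475   68.87321617]]
(array([ 24,  16,  17,  27,  95, 113,  48,  31,  26,  29,  32,  27,  29,
        31,  28,  32,  30,  29,  31,  31,  33,  58, 129,  95,  26,  39,
        26,  24,  36,  24,  29,  30,  25,  35,  36,  31,  42,  67,  52,
        33]), array([-559.79371458, -557.78087508, -555.76803559, -553.75519609,
       -551.7423566 , -549.7295171 , -547.71667761, -545.70383811,
       -543.69099861, -541.67815912, -539.66531962, -537.65248013,
       -535.63964063, -533.62680114, -531.61396164, -529.60112214,
       -527.58828265, -525.57544315, -523.56260366, -521.54976416,
       -519.53692467, -517.52408517, -515.51124567, -513.49840618,
       -511.48556668, -509.47272719, -507.45988769, -505.4470482 ,
       -503.4342087 , -501.4213692 , -499.40852971, -497.39569021,
       -495.38285072, -493.37001122, -491.35717173, -489.34433223,
       -487.33149273, -485.31865324, -483.30581374, -481.29297425,
       -479.28013475]))
post along [[-491.6525793    44.45456496]
 [-491.62294102   45.32715367]
 [-487.21471852   50.54077017]
 [-483.86992953   56.55496816]
 [-483.40920406   57.43531731]]
near collar [[513.  58. 160.]
 [510.  56. 165.]
 [520.  60. 165.]
 [512.  55. 166.]
 [518.  57. 167.]
 [523.  58. 166.]
 [527.  57. 161.]
 [507.  49. 165.]
 [508.  50. 166.]
 [510.  49. 166.]
 [529.  54. 164.]]
```

View pics/w3c.png

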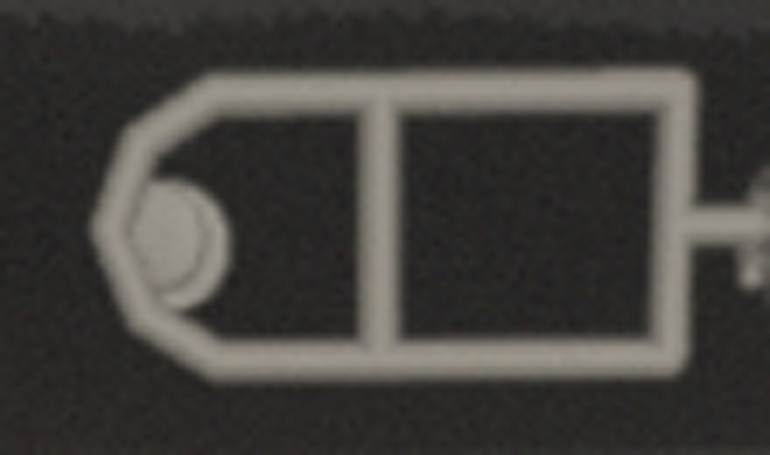

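Run:
```python
from h import *
W=np.load("w3.npy");o=ctrl.get_obs();M=R.from_quat(o['orientation']).as_matrix()
s=W[195:240,290:360].reshape(-1,3);s=s[(s[:,2]>150)&(s[:,2]<172)]
q=(s-o['ee_pos'])@M
print(len(q),"tool x max",np.percentile(q[:,0],[50,95,99,100]),"y",np.percentile(q[:,1],[0,1,99,100]), "z",np.percentile(q[:,2],[1,50,99]))
from scipy.optimize import least_squares
# rim points: side face (z deeper) 
rim=q[(q[:,2]>31.5)&(q[:,2]<37)]
r=least_squares(lambda c:np.hypot(rim[:,0]-c[0],rim[:,1]-c[1])-14,[0,0],loss='soft_l1');print(len(rim),r.x,np.std(r.fun))
# grip top
s=W[210:320,295:355].reshape(-1,3);q=(s-o['ee_pos'])@M;q=q[(abs(q[:,2]+38)<4)]
print("grip top",len(q),q.mean(0) if len(q) else 0, q.min(0) if len(q) else 0,q.max(0) if len(q) else 0)
```

```text
413 tool x max [ 7.07887694 11.13933726 11.48677285 11.82599398] y [-13.63734606 -12.82262795  13.0389935   13.28621146] z [29.42932797 30.87339484 35.83928481]
108 [-3.04477756 -0.38637275] 1.4416699337269339
grip top 955 [  0.89590915   0.17715142 -36.68180563] [-14.44318565 -12.63078284 -41.86324965] [ 10.2710671   13.42666045 -34.00211709]
```

Run:
```python
from h import *
o=ctrl.get_obs();M=R.from_quat(o['orientation']).as_matrix();print(M.round(3))
eye=np.array([482.6,129.8,0]);t=eye+2.1*M[:,0]
for z in (130,108.5): t[2]=z; print(t.round(1),totool(t))
```

```text
[[-0.351  0.936 -0.   ]
 [ 0.936  0.351  0.   ]
 [ 0.    -0.    -1.   ]]
[481.9 131.8 130. ] [ 9.13 -0.42  6.65]
[481.9 131.8 108.5] [ 9.13 -0.42  8.8 ]
```

```bash
python3 -m creep '[{"wx":0,"wy":0,"wz":0,"dx":2.3,"dy":-0.1,"dz":0,"gripper":1},{"wx":0,"wy":0,"wz":0,"dx":2.3,"dy":-0.1,"dz":0,"gripper":1},{"wx":0,"wy":0,"wz":0,"dx":2.3,"dy":-0.1,"dz":1,"gripper":1},{"wx":0,"wy":0,"wz":0,"dx":2.2,"dy":-0.1,"dz":1.5,"gripper":1},{"wx":0,"wy":0,"wz":0,"dx":0,"dy":0,"dz":1.5,"gripper":1},{"wx":0,"wy":0,"wz":0,"dx":0,"dy":0,"dz":1.5,"gripper":1},{"wx":0,"wy":0,"wz":0,"dx":0,"dy":0,"dz":0.8,"gripper":1},{"wx":0,"wy":0,"wz":0,"dx":0,"dy":0,"dz":0,"gripper":1}]' 40
python3 -m creep '[{"wx":0,"wy":0,"wz":0,"dx":0,"dy":0,"dz":0,"gripper":1},{"wx":0,"wy":0,"wz":0,"dx":0,"dy":0,"dz":0,"gripper":1},{"wx":0,"wy":0,"wz":0,"dx":0,"dy":0,"dz":0,"gripper":1},{"wx":0,"wy":0,"wz":0,"dx":0,"dy":0,"dz":0,"gripper":1},{"wx":0,"wy":0,"wz":0,"dx":0,"dy":0,"dz":0,"gripper":1},{"wx":0,"wy":0,"wz":0,"dx":0,"dy":0,"dz":0,"gripper":1},{"wx":0,"wy":0,"wz":0,"dx":0,"dy":0,"dz":0,"gripper":1},{"wx":0,"wy":0,"wz":0,"dx":0,"dy":0,"dz":0,"gripper":1}]' 40
python3 - <<'E'
from h import *
status()
print(totool([481.9,131.8,108.5]))
im,d=cams.camera("wrist");cv2.imwrite("pics/w4.png",im)
im,d=cams.camera("side");cv2.imwrite("pics/s4.png",cv2.resize(im[140:310,140:320],None,fx=3,fy=3,interpolation=cv2.INTER_CUBIC))
E
```

```text
clock: 8.57
ee_pos: [481.2, 131.2, 132.0]
orientation: [0.57, 0.822, -0.001, -0.001]
force: [0.1, -0.1, -1.0]
gripper_width: 23.5
clock: 9.23
ee_pos: [482.1, 131.6, 133.6]
orientation: [0.57, 0.822, -0.0, 0.0]
force: [1.1, -0.7, -1.2]
gripper_width: 23.8
t 9.23 tcp [482.1 131.6 133.6] yawx 110.57 zax [ 0. -0. -1.] F [ 1.1 -0.7 -1.2] w 23.8
[ 0.03 -0.02  2.51]
```

View pics/w4.png

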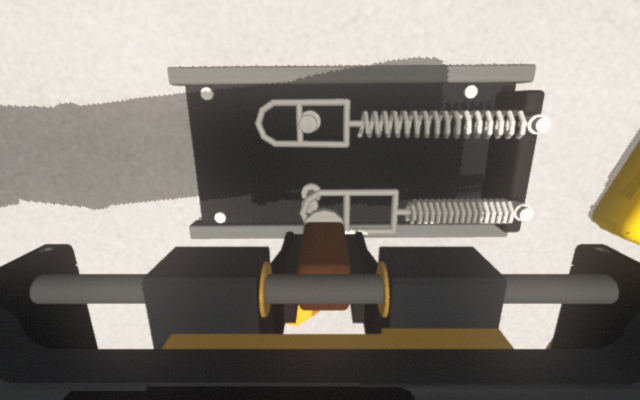

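View pics/s4.png

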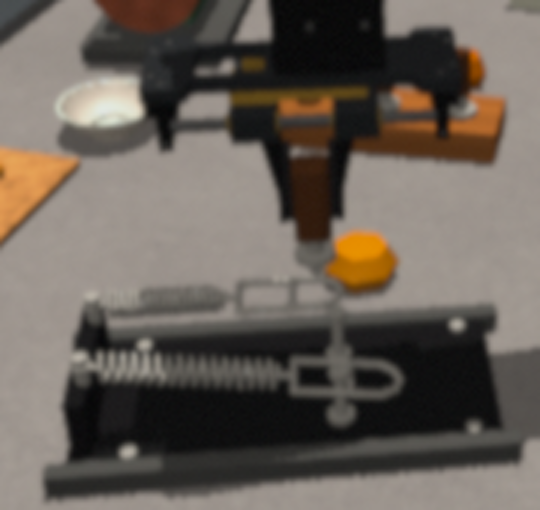

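In the side view, the pin at (318,272) sits between the cross wire at 293 and the eye end at 340, which is where it should be. Next I'll lower it in.

```bash
python3 -m creep '[{"wx":0,"wy":0,"wz":0,"dx":0,"dy":0,"dz":0.5,"gripper":1},{"wx":0,"wy":0,"wz":0,"dx":0,"dy":0,"dz":0.5,"gripper":1},{"wx":0,"wy":0,"wz":0,"dx":0,"dy":0,"dz":0.5,"gripper":1},{"wx":0,"wy":0,"wz":0,"dx":0,"dy":0,"dz":0.5,"gripper":1},{"wx":0,"wy":0,"wz":0,"dx":0,"dy":0,"dz":0.5,"gripper":1},{"wx":0,"wy":0,"wz":0,"dx":0,"dy":0,"dz":0,"gripper":1},{"wx":0,"wy":0,"wz":0,"dx":0,"dy":0,"dz":0,"gripper":1},{"wx":0,"wy":0,"wz":0,"dx":0,"dy":0,"dz":0,"gripper":1}]' 40
python3 - <<'E'
from h import *
status()
im,d=cams.camera("wrist");cv2.imwrite("pics/w5.png",cv2.resize(im[100:260,200:440],None,fx=3,fy=3))
im,d=cams.camera("side");cv2.imwrite("pics/s5.png",cv2.resize(im[200:270,190:270],None,fx=7,fy=7,interpolation=cv2.INTER_CUBIC))
E
```

```text
clock: 10.0
ee_pos: [482.2, 131.7, 108.6]
orientation: [0.569, 0.822, 0.0, 0.0]
force: [0.7, 0.3, -0.4]
gripper_width: 23.7
t 10.0 tcp [482.2 131.7 108.6] yawx 110.57 zax [ 0.  0. -1.] F [ 0.7  0.3 -0.4] w 23.7
```

View pics/w5.png

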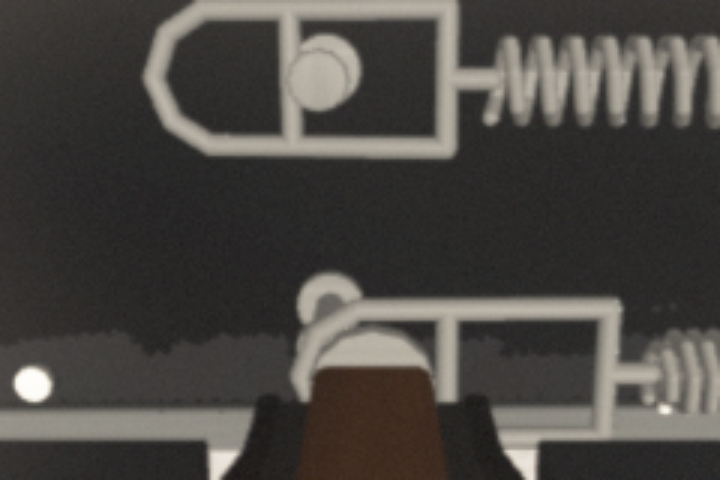

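View pics/s5.png

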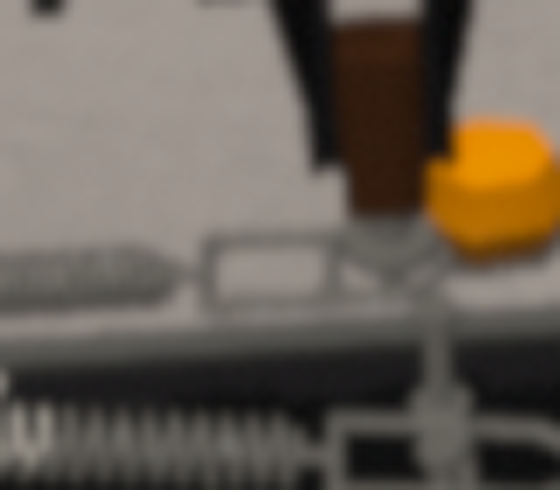

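The collar is seated in the eye. Next I'll pull along link +x, which is tool -y.

```bash
python3 -m creep '[{"wx":0,"wy":0,"wz":0,"dx":0,"dy":-0.4,"dz":0,"gripper":1},{"wx":0,"wy":0,"wz":0,"dx":0,"dy":-0.5,"dz":0,"gripper":1},{"wx":0,"wy":0,"wz":0,"dx":0,"dy":-0.5,"dz":0,"gripper":1},{"wx":0,"wy":0,"wz":0,"dx":0,"dy":-0.5,"dz":0,"gripper":1},{"wx":0,"wy":0,"wz":0,"dx":0,"dy":-0.5,"dz":0,"gripper":1},{"wx":0,"wy":0,"wz":0,"dx":0,"dy":-0.6,"dz":0,"gripper":1},{"wx":0,"wy":0,"wz":0,"dx":0,"dy":0,"dz":0,"gripper":1},{"wx":0,"wy":0,"wz":0,"dx":0,"dy":0,"dz":0,"gripper":1}]' 40
python3 - <<'E'
from h import *
status()
im,d=cams.camera("wrist");cv2.imwrite("pics/w6.png",cv2.resize(im[100:260,200:440],None,fx=3,fy=3))
im,d=cams.camera("side");cv2.imwrite("pics/s6.png",cv2.resize(im[200:270,190:270],None,fx=7,fy=7,interpolation=cv2.INTER_CUBIC))
E
```

```text
clock: 10.77
ee_pos: [454.2, 121.0, 108.8]
orientation: [0.57, 0.822, 0.0, 0.001]
force: [2.9, 1.6, -1.3]
gripper_width: 24.0
t 10.77 tcp [454.2 121.  108.8] yawx 110.55 zax [ 0.001 -0.    -1.   ] F [ 2.9  1.6 -1.3] w 24.0
```

View pics/w6.png

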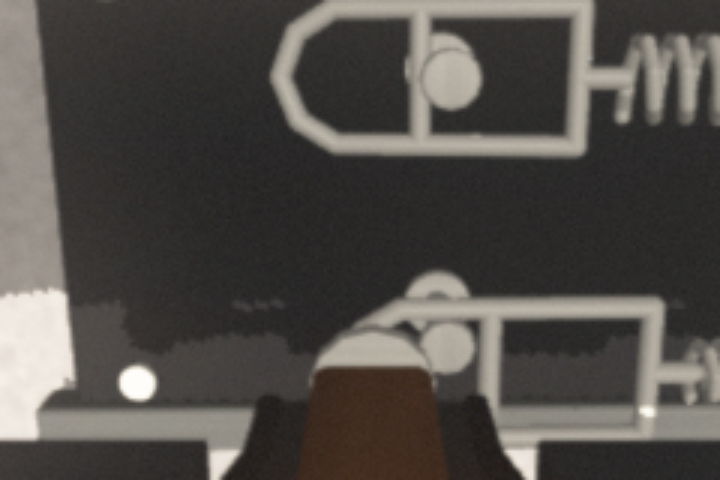

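View pics/s6.png

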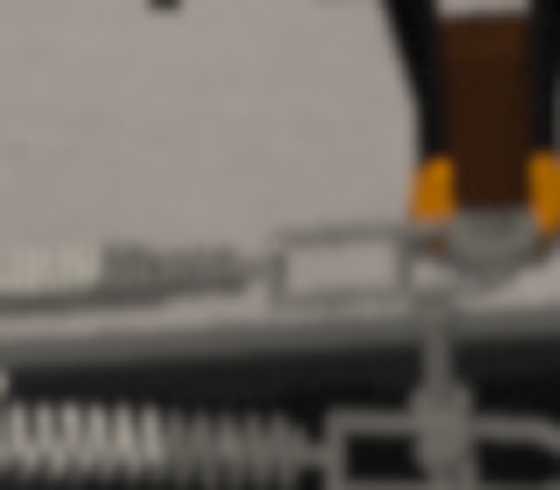

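The spring is stretching, at about 3.3 N as expected. I'll pull 26 mm more.

```bash
python3 -m creep '[{"wx":0,"wy":0,"wz":0,"dx":0,"dy":-0.5,"dz":0,"gripper":1},{"wx":0,"wy":0,"wz":0,"dx":0,"dy":-0.5,"dz":0,"gripper":1},{"wx":0,"wy":0,"wz":0,"dx":0,"dy":-0.5,"dz":0,"gripper":1},{"wx":0,"wy":0,"wz":0,"dx":0,"dy":-0.5,"dz":0,"gripper":1},{"wx":0,"wy":0,"wz":0,"dx":0,"dy":-0.6,"dz":0,"gripper":1},{"wx":0,"wy":0,"wz":0,"dx":0,"dy":0,"dz":0,"gripper":1},{"wx":0,"wy":0,"wz":0,"dx":0,"dy":0,"dz":0,"gripper":1},{"wx":0,"wy":0,"wz":0,"dx":0,"dy":0,"dz":0,"gripper":1}]' 40
python3 - <<'E'
from h import *
status()
p=cams.camera_params("wrist")
im,d=cams.camera("wrist");cv2.imwrite("pics/w7.png",cv2.resize(im[100:260,200:440],None,fx=3,fy=3))
W=cloud("wrist",d,p);np.save("w7.npy",W)
im,d=cams.camera("side");cv2.imwrite("pics/s7.png",cv2.resize(im[200:270,190:270],None,fx=7,fy=7,interpolation=cv2.INTER_CUBIC))
E
```

```text
clock: 11.53
ee_pos: [430.2, 112.0, 108.9]
orientation: [0.57, 0.822, 0.001, 0.001]
force: [6.0, 2.0, -1.5]
gripper_width: 23.5
t 11.53 tcp [430.2 112.  108.9] yawx 110.55 zax [ 0.002  0.    -1.   ] F [ 6.   2.  -1.5] w 23.5
```

View pics/w7.png

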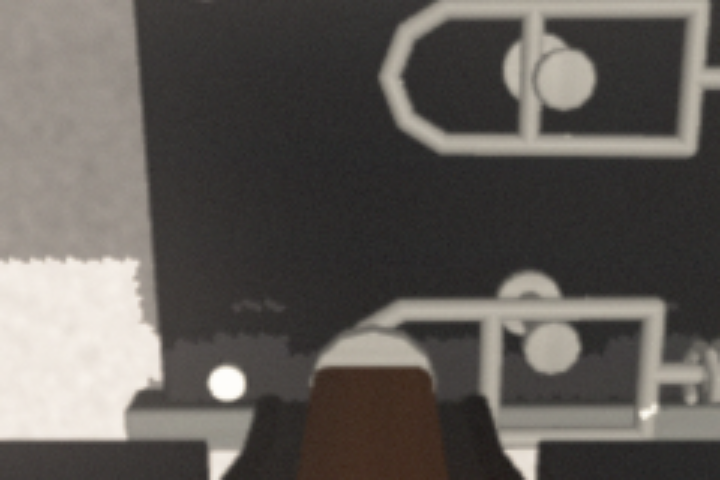

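View pics/s7.png

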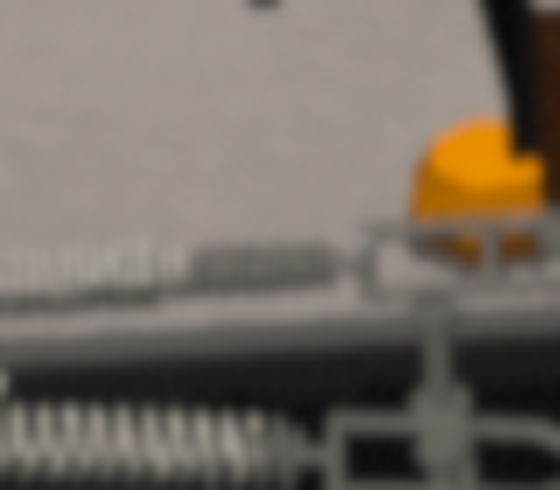

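Run:
```python
from h import *
W=np.load("w7.npy");a=np.radians(20.57);ex=-np.array([np.cos(a),np.sin(a)]);ey=np.array([-ex[1],ex[0]])
s=W[195:250,355:425].reshape(-1,3)
P=s[(s[:,2]>62)&(s[:,2]<76)];L=np.c_[P[:,:2]@ex,P[:,:2]@ey];h=np.histogram(L[:,0],bins=np.arange(-540,-450,2));print([(int(b),int(n)) for n,b in zip(*h) if n],np.median(P[:,2]))
Q=s[(s[:,2]>48)&(s[:,2]<56)];q=np.c_[Q[:,:2]@ex,Q[:,:2]@ey];print(len(q),np.percentile(q,[0,3,50,97,100],axis=0))
```

```text
[(-512, 1), (-510, 20), (-508, 54), (-506, 132), (-504, 177), (-502, 43), (-500, 36), (-498, 41), (-496, 37), (-494, 39), (-492, 37), (-490, 38), (-488, 39), (-486, 41), (-484, 39), (-482, 36), (-480, 46), (-478, 40), (-476, 44), (-474, 46), (-472, 72), (-470, 113), (-468, 103), (-466, 21), (-464, 14)] 70.02331003308146
273 [[-492.0894891    41.29185097]
 [-491.18211626   41.75030338]
 [-485.30241511   47.32978183]
 [-479.49186439   53.37977793]
 [-478.89029241   54.70591439]]
```

The head spans -492 to -479 inside the opening's -502 to -471.5, so it's well centred. Next I'll press down.

```bash
python3 -m creep '[{"wx":0,"wy":0,"wz":0,"dx":0,"dy":0,"dz":0.4,"gripper":1},{"wx":0,"wy":0,"wz":0,"dx":0,"dy":0,"dz":0.4,"gripper":1},{"wx":0,"wy":0,"wz":0,"dx":0,"dy":0,"dz":0.4,"gripper":1},{"wx":0,"wy":0,"wz":0,"dx":0,"dy":0,"dz":0.4,"gripper":1},{"wx":0,"wy":0,"wz":0,"dx":0,"dy":0,"dz":0.4,"gripper":1},{"wx":0,"wy":0,"wz":0,"dx":0,"dy":0,"dz":0.2,"gripper":1},{"wx":0,"wy":0,"wz":0,"dx":0,"dy":0,"dz":0,"gripper":1},{"wx":0,"wy":0,"wz":0,"dx":0,"dy":0,"dz":0,"gripper":1}]' 40
python3 -m creep '[{"wx":0,"wy":0,"wz":0,"dx":0,"dy":0,"dz":0.3,"gripper":1},{"wx":0,"wy":0,"wz":0,"dx":0,"dy":0,"dz":0.3,"gripper":1},{"wx":0,"wy":0,"wz":0,"dx":0,"dy":0,"dz":0.3,"gripper":1},{"wx":0,"wy":0,"wz":0,"dx":0,"dy":0,"dz":0.3,"gripper":1},{"wx":0,"wy":0,"wz":0,"dx":0,"dy":0,"dz":0.1,"gripper":1},{"wx":0,"wy":0,"wz":0,"dx":0,"dy":0,"dz":0,"gripper":1},{"wx":0,"wy":0,"wz":0,"dx":0,"dy":0,"dz":0,"gripper":1},{"wx":0,"wy":0,"wz":0,"dx":0,"dy":0,"dz":0,"gripper":1}]' 40
python3 - <<'E'
from h import *
status()
p=cams.camera_params("wrist")
im,d=cams.camera("wrist");cv2.imwrite("pics/w8.png",cv2.resize(im[100:260,200:440],None,fx=3,fy=3))
W=cloud("wrist",d,p);np.save("w8.npy",W)
im,d=cams.camera("side");cv2.imwrite("pics/s8.png",cv2.resize(im[200:280,190:290],None,fx=7,fy=7,interpolation=cv2.INTER_CUBIC))
E
```

```text
clock: 12.3
ee_pos: [430.4, 112.1, 86.9]
orientation: [0.57, 0.822, 0.001, 0.001]
force: [6.8, 2.1, -0.4]
gripper_width: 23.5
clock: 12.97
ee_pos: [430.6, 112.2, 74.1]
orientation: [0.57, 0.822, 0.001, 0.001]
force: [5.7, 2.2, 0.6]
gripper_width: 23.8
t 12.97 tcp [430.6 112.2  74.1] yawx 110.57 zax [ 0.002  0.    -1.   ] F [5.7 2.2 0.6] w 23.8
```

View pics/w8.png

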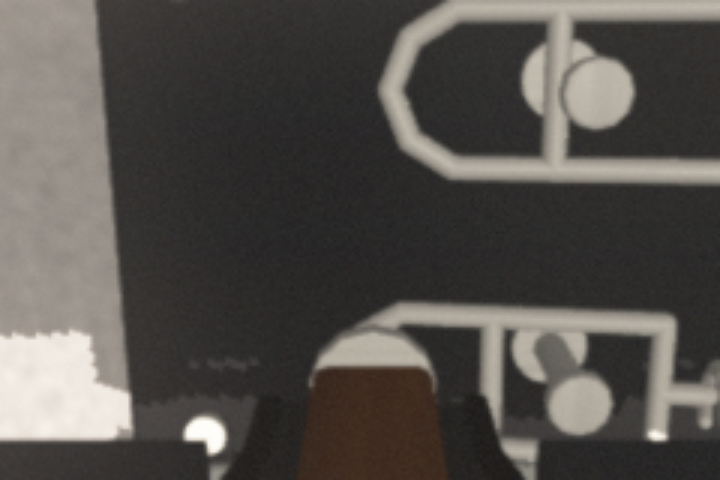

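View pics/s8.png

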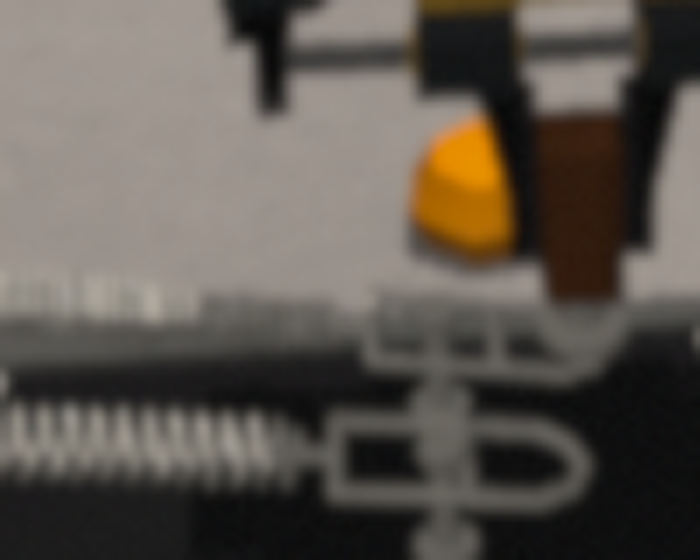

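The post now passes up through the long opening at (575,400) in the crop. I'll check the wire heights before letting it back.

Run:
```python
from h import *
W=np.load("w8.npy");s=W[195:250,355:430]
P=s.reshape(-1,3);a=np.radians(20.57);ex=-np.array([np.cos(a),np.sin(a)])
Lx=P[:,:2]@ex
def box(u0,u1,v0,v1):
    q=W[v0:v1,u0:u1].reshape(-1,3);q=q[q[:,2]>25];return np.median(q,0).round(1),(np.median(q[:,:2]@ex)).round(1)
# crop px->image: u=200+x/3, v=100+y/3
print("cross",box(362,366,211,230),"rear",box(417,421,213,230),"top rail front",box(340,350,202,205),"head",box(387,398,228,240))
```

```text
cross (array([453.4, 125.5,  40.8]), np.float64(-468.6)) rear (array([485. , 138.7,  46.2]), np.float64(-502.8)) top rail front (array([438.1, 131.1,  37.9]), np.float64(-456.2)) head (array([470.6, 126.6,  51.8]), np.float64(-485.2))
```

```bash
python3 -m creep '[{"wx":0,"wy":0,"wz":0,"dx":0,"dy":0.3,"dz":0,"gripper":1},{"wx":0,"wy":0,"wz":0,"dx":0,"dy":0.3,"dz":0,"gripper":1},{"wx":0,"wy":0,"wz":0,"dx":0,"dy":0.3,"dz":0,"gripper":1},{"wx":0,"wy":0,"wz":0,"dx":0,"dy":0.3,"dz":0,"gripper":1},{"wx":0,"wy":0,"wz":0,"dx":0,"dy":0.3,"dz":0,"gripper":1},{"wx":0,"wy":0,"wz":0,"dx":0,"dy":0.2,"dz":0,"gripper":1},{"wx":0,"wy":0,"wz":0,"dx":0,"dy":0,"dz":0,"gripper":1},{"wx":0,"wy":0,"wz":0,"dx":0,"dy":0,"dz":0,"gripper":1}]' 40
python3 - <<'E'
from h import *
status()
p=cams.camera_params("wrist")
im,d=cams.camera("wrist");cv2.imwrite("pics/w9.png",cv2.resize(im[100:260,200:440],None,fx=3,fy=3))
E
```

```text
clock: 13.73
ee_pos: [445.1, 117.7, 73.2]
orientation: [0.569, 0.822, -0.0, -0.0]
force: [-0.4, -1.2, 1.5]
gripper_width: 23.5
t 13.73 tcp [445.1 117.7  73.2] yawx 110.57 zax [-0.001 -0.    -1.   ] F [-0.4 -1.2  1.5] w 23.5
```

View pics/w9.png

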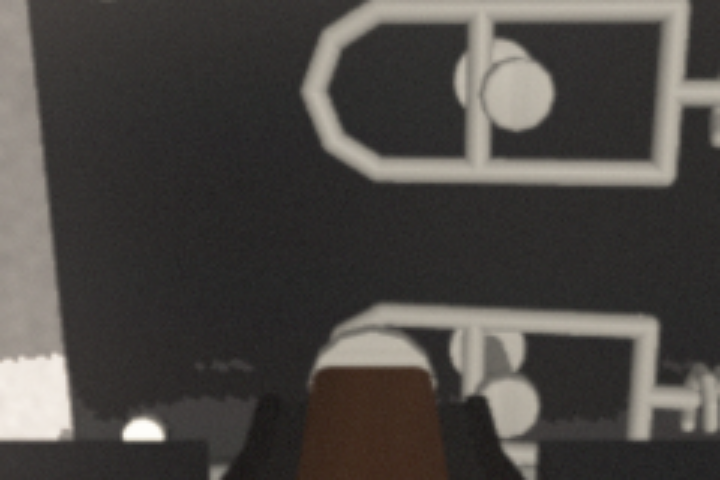

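The cross wire now bears on the neck, matching the fitted link, and the pull force is gone. Next I'll lift straight out.

```bash
python3 -m creep '[{"wx":0,"wy":0,"wz":0,"dx":0,"dy":0,"dz":-0.4,"gripper":1},{"wx":0,"wy":0,"wz":0,"dx":0,"dy":0,"dz":-0.4,"gripper":1},{"wx":0,"wy":0,"wz":0,"dx":0,"dy":0,"dz":-0.5,"gripper":1},{"wx":0,"wy":0,"wz":0,"dx":0,"dy":0,"dz":-0.6,"gripper":1},{"wx":0,"wy":0,"wz":0,"dx":0,"dy":0,"dz":-1,"gripper":1},{"wx":0,"wy":0,"wz":0,"dx":0,"dy":0,"dz":-1.5,"gripper":1},{"wx":0,"wy":0,"wz":0,"dx":0,"dy":0,"dz":-2,"gripper":1},{"wx":0,"wy":0,"wz":0,"dx":0,"dy":0,"dz":-2,"gripper":1}]' 40
python3 -m creep '[{"wx":0,"wy":0,"wz":0,"dx":0,"dy":0,"dz":-2,"gripper":1},{"wx":0,"wy":0,"wz":0,"dx":0,"dy":0,"dz":-2,"gripper":1},{"wx":0,"wy":0,"wz":0,"dx":0,"dy":0,"dz":0,"gripper":1},{"wx":0,"wy":0,"wz":0,"dx":0,"dy":0,"dz":0,"gripper":1},{"wx":0,"wy":0,"wz":0,"dx":0,"dy":0,"dz":0,"gripper":1},{"wx":0,"wy":0,"wz":0,"dx":0,"dy":0,"dz":0,"gripper":1},{"wx":0,"wy":0,"wz":0,"dx":0,"dy":0,"dz":0,"gripper":1},{"wx":0,"wy":0,"wz":0,"dx":0,"dy":0,"dz":0,"gripper":1}]' 40
python3 - <<'E'
from h import *
status()
p=cams.camera_params("wrist")
im,d=cams.camera("wrist");cv2.imwrite("pics/w10.png",im)
im,d=cams.camera("side");cv2.imwrite("pics/s10.png",cv2.resize(im[120:290,180:320],None,fx=4,fy=4,interpolation=cv2.INTER_CUBIC)[:600])
# target: TCP back over hole
print(totool([613.9,-193.9,182]))
E
```

```text
clock: 14.45
ee_pos: [445.4, 118.1, 159.0]
orientation: [0.569, 0.822, 0.0, -0.0]
force: [0.7, -0.0, -1.2]
gripper_width: 23.7
clock: 15.12
ee_pos: [445.2, 117.9, 196.9]
orientation: [0.569, 0.822, -0.0, -0.0]
force: [-0.4, -0.1, -0.7]
gripper_width: 23.8
t 15.12 tcp [445.2 117.9 196.9] yawx 110.58 zax [-0.001  0.    -1.   ] F [-0.4 -0.1 -0.7] w 23.8
[-35.12   4.82   1.5 ]
```

View pics/w10.png

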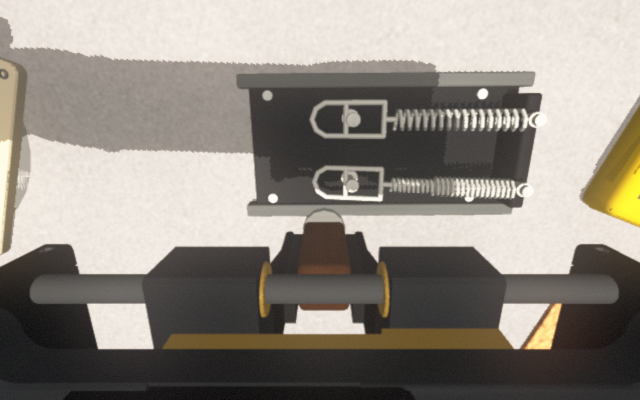

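View pics/s10.png

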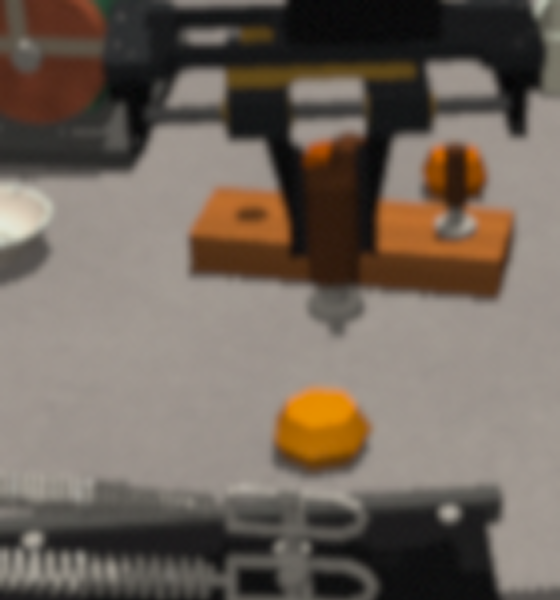

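Both links now look alike: the loose one's post shows through its opening at (350,185), next to the fitted one at (351,119). The puller is clear of it. Next I'll go back to the block.

```bash
python3 -m creep '[{"wx":0,"wy":0,"wz":0,"dx":-3.9,"dy":0.53,"dz":0,"gripper":1},{"wx":0,"wy":0,"wz":0,"dx":-3.9,"dy":0.53,"dz":0,"gripper":1},{"wx":0,"wy":0,"wz":0,"dx":-3.9,"dy":0.53,"dz":0,"gripper":1},{"wx":0,"wy":0,"wz":0,"dx":-3.9,"dy":0.53,"dz":0,"gripper":1},{"wx":0,"wy":0,"wz":0,"dx":-3.9,"dy":0.53,"dz":0,"gripper":1},{"wx":0,"wy":0,"wz":0,"dx":-3.9,"dy":0.53,"dz":0,"gripper":1},{"wx":0,"wy":0,"wz":0,"dx":-3.9,"dy":0.53,"dz":0,"gripper":1},{"wx":0,"wy":0,"wz":0,"dx":-3.9,"dy":0.53,"dz":0,"gripper":1}]' 40
python3 -m creep '[{"wx":0,"wy":0,"wz":0.122,"dx":0,"dy":0,"dz":0,"gripper":1},{"wx":0,"wy":0,"wz":0.122,"dx":0,"dy":0,"dz":0,"gripper":1},{"wx":0,"wy":0,"wz":0.122,"dx":0,"dy":0,"dz":0,"gripper":1},{"wx":0,"wy":0,"wz":0.122,"dx":0,"dy":0,"dz":0,"gripper":1},{"wx":0,"wy":0,"wz":0.122,"dx":0,"dy":0,"dz":0,"gripper":1},{"wx":0,"wy":0,"wz":0.122,"dx":0,"dy":0,"dz":0,"gripper":1},{"wx":0,"wy":0,"wz":0.122,"dx":0,"dy":0,"dz":0,"gripper":1},{"wx":0,"wy":0,"wz":0.122,"dx":0,"dy":0,"dz":0,"gripper":1}]' 40
python3 -m creep '[{"wx":0,"wy":0,"wz":0.122,"dx":0,"dy":0,"dz":0,"gripper":1},{"wx":0,"wy":0,"wz":0.122,"dx":0,"dy":0,"dz":0,"gripper":1},{"wx":0,"wy":0,"wz":0.122,"dx":0,"dy":0,"dz":0,"gripper":1},{"wx":0,"wy":0,"wz":0.122,"dx":0,"dy":0,"dz":0,"gripper":1},{"wx":0,"wy":0,"wz":0.122,"dx":0,"dy":0,"dz":0,"gripper":1},{"wx":0,"wy":0,"wz":0.122,"dx":0,"dy":0,"dz":0,"gripper":1},{"wx":0,"wy":0,"wz":0.12,"dx":0,"dy":0,"dz":0,"gripper":1},{"wx":0,"wy":0,"wz":0,"dx":0,"dy":0,"dz":0,"gripper":1}]' 40
python3 - <<'E'
from h import *
status();print(totool([613.9,-193.9,66.5]))
E
```

```text
clock: 15.88
ee_pos: [595.4, -161.4, 197.0]
orientation: [0.57, 0.822, -0.0, -0.0]
force: [0.6, 0.9, -0.1]
gripper_width: 23.8
clock: 16.55
ee_pos: [594.8, -159.3, 197.1]
orientation: [0.89, 0.456, -0.0, -0.0]
force: [0.4, -0.4, -0.8]
gripper_width: 23.5
clock: 17.22
ee_pos: [594.9, -159.3, 197.1]
orientation: [0.999, 0.048, -0.0, -0.0]
force: [0.3, -0.0, -1.6]
gripper_width: 23.5
t 17.22 tcp [ 594.9 -159.3  197.1] yawx 5.5 zax [-0.001  0.    -1.   ] F [ 0.3 -0.  -1.6] w 23.5
[ 1.57  3.63 13.06]
```

```bash
python3 -m creep '[{"wx":0,"wy":0,"wz":0,"dx":0.79,"dy":1.81,"dz":0,"gripper":1},{"wx":0,"wy":0,"wz":0,"dx":0.78,"dy":1.82,"dz":0,"gripper":1},{"wx":0,"wy":0,"wz":0,"dx":0,"dy":0,"dz":2,"gripper":1},{"wx":0,"wy":0,"wz":0,"dx":0,"dy":0,"dz":3,"gripper":1},{"wx":0,"wy":0,"wz":0,"dx":0,"dy":0,"dz":3,"gripper":1},{"wx":0,"wy":0,"wz":0,"dx":0,"dy":0,"dz":2.4,"gripper":1},{"wx":0,"wy":0,"wz":0,"dx":0,"dy":0,"dz":0,"gripper":1},{"wx":0,"wy":0,"wz":0,"dx":0,"dy":0,"dz":0,"gripper":1}]' 40
python3 - <<'E'
from h import *
status();print(totool([613.9,-193.9,66.5]))
im,d=cams.camera("side");cv2.imwrite("pics/s11.png",cv2.resize(im[110:210,200:330],None,fx=5,fy=5,interpolation=cv2.INTER_CUBIC))
E
```

```text
clock: 17.88
ee_pos: [613.5, -193.6, 92.7]
orientation: [0.999, 0.052, -0.001, -0.001]
force: [0.6, -1.0, -0.3]
gripper_width: 23.7
t 17.88 tcp [ 613.5 -193.6   92.7] yawx 6.0 zax [-0.003  0.001 -1.   ] F [ 0.6 -1.  -0.3] w 23.7
[0.04 0.04 2.62]
```

View pics/s11.png

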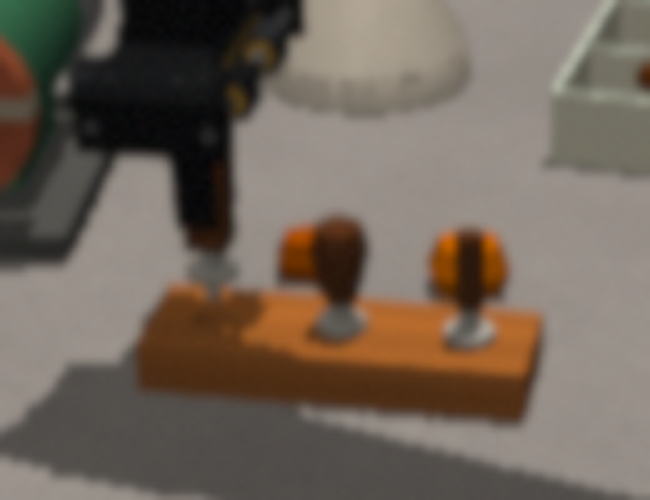

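The pin at (213,300) is directly above the empty hole at (210,320). Next I'll lower it.

```bash
python3 -m creep '[{"wx":0,"wy":0,"wz":0,"dx":0,"dy":0,"dz":0.7,"gripper":1},{"wx":0,"wy":0,"wz":0,"dx":0,"dy":0,"dz":0.7,"gripper":1},{"wx":0,"wy":0,"wz":0,"dx":0,"dy":0,"dz":0.5,"gripper":1},{"wx":0,"wy":0,"wz":0,"dx":0,"dy":0,"dz":0.4,"gripper":1},{"wx":0,"wy":0,"wz":0,"dx":0,"dy":0,"dz":0.3,"gripper":1},{"wx":0,"wy":0,"wz":0,"dx":0,"dy":0,"dz":0,"gripper":1},{"wx":0,"wy":0,"wz":0,"dx":0,"dy":0,"dz":0,"gripper":1},{"wx":0,"wy":0,"wz":0,"dx":0,"dy":0,"dz":0,"gripper":1}]' 40
python3 - <<'E'
from h import *
status()
im,d=cams.camera("side");cv2.imwrite("pics/s12.png",cv2.resize(im[110:210,200:330],None,fx=5,fy=5,interpolation=cv2.INTER_CUBIC))
E
```

```text
clock: 18.6
ee_pos: [614.4, -193.9, 67.8]
orientation: [0.999, 0.051, 0.0, 0.0]
force: [0.4, 0.2, -1.6]
gripper_width: 23.9
t 18.6 tcp [ 614.4 -193.9   67.8] yawx 5.83 zax [ 0. -0. -1.] F [ 0.4  0.2 -1.6] w 23.9
```

View pics/s12.png

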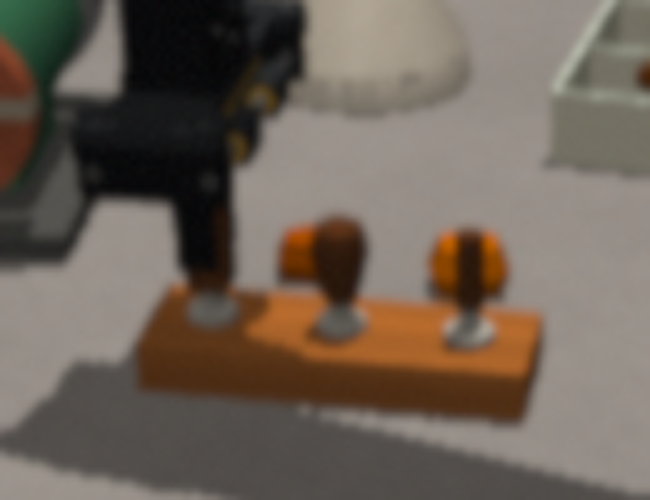

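The collar is about 1 mm above the block. I'll settle it, then release and rise.

```bash
python3 -m creep '[{"wx":0,"wy":0,"wz":0,"dx":0,"dy":0,"dz":0.1,"gripper":1},{"wx":0,"wy":0,"wz":0,"dx":0,"dy":0,"dz":0,"gripper":1},{"wx":0,"wy":0,"wz":0,"dx":0,"dy":0,"dz":0,"gripper":1},{"wx":0,"wy":0,"wz":0,"dx":0,"dy":0,"dz":0,"gripper":0.3},{"wx":0,"wy":0,"wz":0,"dx":0,"dy":0,"dz":0,"gripper":0.1},{"wx":0,"wy":0,"wz":0,"dx":0,"dy":0,"dz":0,"gripper":-0.2},{"wx":0,"wy":0,"wz":0,"dx":0,"dy":0,"dz":0,"gripper":-0.6},{"wx":0,"wy":0,"wz":0,"dx":0,"dy":0,"dz":0,"gripper":-1}]'
python3 -m creep '[{"wx":0,"wy":0,"wz":0,"dx":0,"dy":0,"dz":0,"gripper":-1},{"wx":0,"wy":0,"wz":0,"dx":0,"dy":0,"dz":0,"gripper":-1},{"wx":0,"wy":0,"wz":0,"dx":0,"dy":0,"dz":-1,"gripper":-1},{"wx":0,"wy":0,"wz":0,"dx":0,"dy":0,"dz":-2,"gripper":-1},{"wx":0,"wy":0,"wz":0,"dx":0,"dy":0,"dz":-3,"gripper":-1},{"wx":0,"wy":0,"wz":0,"dx":0,"dy":0,"dz":-3,"gripper":-1},{"wx":0,"wy":0,"wz":0,"dx":0,"dy":0,"dz":-3,"gripper":-1},{"wx":0,"wy":0,"wz":0,"dx":0,"dy":0,"dz":-2,"gripper":-1}]'
python3 -m creep '[{"wx":0,"wy":0,"wz":0,"dx":-3,"dy":2,"dz":0,"gripper":-1},{"wx":0,"wy":0,"wz":0,"dx":-3,"dy":2,"dz":0,"gripper":-1},{"wx":0,"wy":0,"wz":0,"dx":-3,"dy":2,"dz":0,"gripper":-1},{"wx":0,"wy":0,"wz":0,"dx":-3,"dy":2,"dz":0,"gripper":-1},{"wx":0,"wy":0,"wz":0,"dx":0,"dy":0,"dz":0,"gripper":-1},{"wx":0,"wy":0,"wz":0,"dx":0,"dy":0,"dz":0,"gripper":-1},{"wx":0,"wy":0,"wz":0,"dx":0,"dy":0,"dz":0,"gripper":-1},{"wx":0,"wy":0,"wz":0,"dx":0,"dy":0,"dz":0,"gripper":-1}]'
python3 - <<'E'
from h import *
status()
im,d=cams.camera("side");cv2.imwrite("pics/s13.png",cv2.resize(im[110:290,150:330],None,fx=3.3,fy=3.3,interpolation=cv2.INTER_CUBIC))
im,d=cams.camera("top");cv2.imwrite("pics/t13.png",im);W=cloud("top",d)
s=W[85:115,375:405];m=(s[...,2]>96)&(s[...,2]<110);P=s[m];print("grip top",len(P),P.mean(0) if len(P) else 0)
cv2.imwrite("pics/t13c.png",cv2.resize(im[85:235,150:290],None,fx=4,fy=4,interpolation=cv2.INTER_CUBIC))
p=cams.camera_params("wrist");im,d=cams.camera("wrist");cv2.imwrite("pics/w13.png",im);W=cloud("wrist",d,p)
m=(W[...,2]>98)&(W[...,2]<108)&(abs(W[...,0]-613)<30)&(abs(W[...,1]+194)<30);P=W[m];print(len(P),P.mean(0) if len(P) else 0, P.std(0))
E
```

```text
clock: 19.32
ee_pos: [614.3, -193.8, 66.7]
orientation: [0.999, 0.051, 0.0, 0.0]
force: [0.6, 0.3, -0.7]
gripper_width: 49.2
clock: 19.98
ee_pos: [615.1, -193.8, 210.9]
orientation: [0.999, 0.051, 0.002, 0.001]
force: [-0.4, 0.0, 0.8]
gripper_width: 86.9
clock: 20.65
ee_pos: [504.0, -284.4, 207.0]
orientation: [0.999, 0.052, 0.0, -0.0]
force: [0.2, 0.5, 0.5]
gripper_width: 87.3
t 20.65 tcp [ 504.  -284.4  207. ] yawx 5.94 zax [ 0.001  0.    -1.   ] F [0.2 0.5 0.5] w 87.3
grip top 145 [ 610.86526189 -192.82197407  103.28103769]
1081 [ 612.98848999 -195.49269861  103.30978423] [6.76547241 6.88533274 1.25425154]
```

View pics/s13.png

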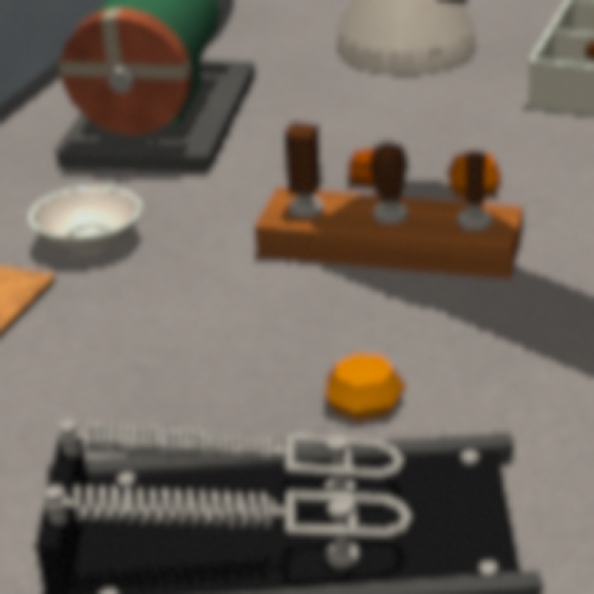

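View pics/t13c.png

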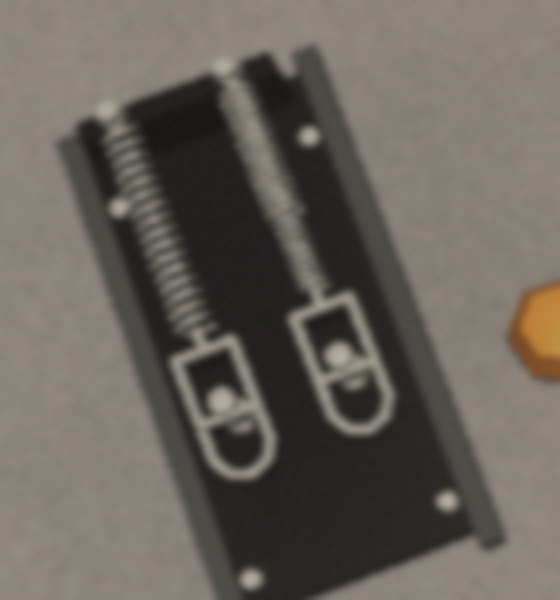

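View pics/w13.png

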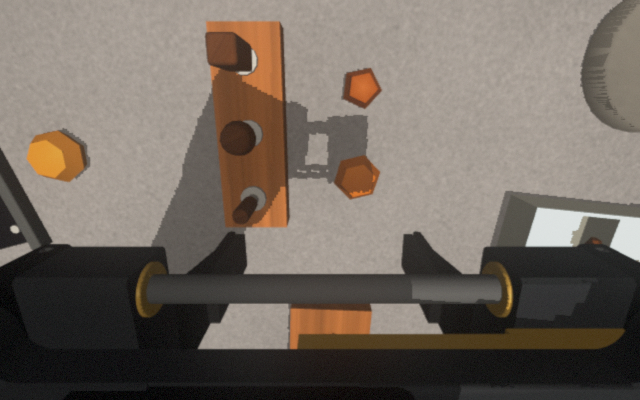

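Both links look the same, with each post through its long opening. The puller stands in its hole with its top at z = 103, as at the start, and the arm is clear. I'm handing in.

Run:
```python
from bench import ctrl
print(ctrl.close_job())
```

```text
the job is handed in; nothing more can be done
None
```

The loose spring is hooked on its post, the puller is back upright in its hole, and I've handed the job in at about 21 s of the 50 s. No verdict is reported, so what follows rests on my own checks.

- **Stretch:** I took the puller by its square grip and put the pin in the link's eye. I then pulled until the eye was about 35 mm beyond the post, at about 6 N.
- **Hooking:** I pressed the link down until the cross wire was about 41 mm above the bench, below the head's underside at 46 mm. I then eased it back against the neck and lifted the puller straight out. The pull force was gone before the lift.
- **Link at the end:** In the top and side pictures it looks the same as the fitted spring beside it. I did not re-measure its pose after the puller came out.
- **Puller at the end:** It stands upright in its hole, with its grip top at z = 103 mm as at the start. The top and wrist cameras disagree on its position by about 2–3 mm, which is within calibration and well inside the limits.
- **Arm:** It was clear of everything and the force reading was near zero. The images show no sign of the gripper touching the link.

My first move call was refused because its rows left out some keys. It did not move the arm.

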